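Put the check weights and thickness blocks back in their cases

TASK

The check of the balance and the calliper is finished: put the two brass weights and the two steel thickness blocks back, each into the open case whose nest was made for its shape and size, and leave each one sitting flat on the floor of its nest. Lower each piece into its nest rather than dropping it in, and leave the glass beaker and the vial standing where they are.

Things in the scene. Friction and masses are not known exactly. Their poses are not given: they have to be found in the camera images.
- large_weight: Large brass check weight, squat, with a knob on top: 34 mm diameter, 33 mm tall, about 0.18 kg. Its lowest 14 mm is a plain upright cylinder: hold it there (above that it narrows to the knob). Stands upright; origin at the centre of its underside, z up.
- small_weight: Small brass check weight of the same form: 22 mm diameter, 30 mm tall, about 0.07 kg. Its lowest 14 mm is a plain upright cylinder: hold it there. Stands upright; origin at the centre of its underside, z up.
- large_block: Large ground-steel thickness block: 32 mm along its x, 40 mm along its y, 20 mm high, about 0.11 kg, lying flat. Origin at the centre of its underside, z up.
- small_block: Small ground-steel thickness block: 24 mm along its x, 30 mm along its y, 15 mm high, about 0.065 kg, lying flat. Origin at the centre of its underside, z up.
- case_large_weight: Open brown wooden case of the large weight, lid off, 73 x 73 mm, with the larger of the two round nests. Grey felt nest floor 6 mm, lip top 12 mm above the bench, top 3 mm of its walls chamfered at 45 degrees; nest diameter 46 mm at the floor, 52 mm at the lip (6 mm spare all round the weight). Origin: centre of the underside, below the nest's centre. Fixed.
- case_small_weight: Open brown wooden case of the small weight, lid off, 61 x 61 mm, with the smaller of the two round nests. Grey felt nest floor 6 mm, lip top 12 mm above the bench, top 3 mm of its walls chamfered at 45 degrees; nest diameter 34 mm at the floor, 40 mm at the lip (6 mm spare all round the weight). Origin: centre of the underside, below the nest's centre. Fixed.
- case_large_block: Open brown wooden case of the large block, lid off, 71 (x) x 79 (y) mm, with the larger rectangular nest. Grey felt nest floor 6 mm, lip top 12 mm above the bench, top 3 mm of its walls chamfered at 45 degrees; nest 44 (x) x 52 (y) mm at the floor, 50 x 58 mm at the lip; the block's long side goes along the nest's, either way round. Origin: centre of the underside, below the nest's centre. Fixed.
- case_small_block: Open brown wooden case of the small block, lid off, 63 (x) x 69 (y) mm, with the smaller rectangular nest. Grey felt nest floor 6 mm, lip top 12 mm above the bench, top 3 mm of its walls chamfered at 45 degrees; nest 36 (x) x 42 (y) mm at the floor, 42 x 48 mm at the lip; the block's long side goes along the nest's, either way round. Origin: centre of the underside, below the nest's centre. Fixed.
- beaker: Bystander: empty clear glass beaker, 54 mm diameter, 70 mm tall, standing among the weights and blocks, about 0.1 m from its neighbours. Origin at the centre of its underside.
- vial: Bystander: glass vial with a black screw cap, 22 mm diameter, 58 mm tall, standing in front of the moisture analyser. Origin at the centre of its underside. The analyser is fixed furniture, 210 mm tall, between the mixed pieces (robot's left) and the cases (robot's right): carry things over with the TCP 0.3 m above the bench.
There are look-alikes about, which are no part of the job. What is shaped like the case_small_block but purple is not meant.

How it is judged:
At the end, for the whole second after the job is handed in: Each weight and each block sits in its own case: its centre within 10 mm of the nest's centre, its underside no more than 2.5 mm above the nest's felt floor, tilted less than 0.1 rad, at rest and released; beaker and vial still upright (horizontal distance between large_weight and case_large_weight below 0.01 m and z of large_weight in the frame of case_large_weight below 0.0085 m and angle between each of large_weight, small_weight, large_block, small_block's own z axis and vertical below 0.1 rad and linear speed of each of large_weight, small_weight, large_block, small_block below 0.02 m/s and contact force between the fingers and large_weight below 0.05 N and horizontal distance between small_weight and case_small_weight below 0.01 m and z of small_weight in the frame of case_small_weight below 0.0085 m and contact force between the fingers and small_weight below 0.05 N and horizontal distance between large_block and case_large_block below 0.01 m and z of large_block in the frame of case_large_block below 0.0085 m and contact force between the fingers and large_block below 0.05 N and horizontal distance between small_block and case_small_block below 0.01 m and z of small_block in the frame of case_small_block below 0.0085 m and contact force between the fingers and small_block below 0.05 N and angle between each of beaker, vial's own z axis and vertical below 0.2 rad); the robot touches nothing.
It fails at once if a weight or block is let go over its case while its underside is still more than 20 mm above the nest's floor (dropped in) ((horizontal distance between large_weight and case_large_weight below 0.04 m and z of large_weight in the frame of case_large_weight above 0.026 m and contact force between the fingers and large_weight below 0.02 N) or (horizontal distance between small_weight and case_small_weight below 0.04 m and z of small_weight in the frame of case_small_weight above 0.026 m and contact force between the fingers and small_weight below 0.02 N) or (horizontal distance between large_block and case_large_block below 0.04 m and z of large_block in the frame of case_large_block above 0.026 m and contact force between the fingers and large_block below 0.02 N) or (horizontal distance between small_block and case_small_block below 0.04 m and z of small_block in the frame of case_small_block above 0.026 m and contact force between the fingers and small_block below 0.02 N)).
It fails at once if the beaker is shoved more than 20 mm or tipped (distance of beaker from where it was at the start of the episode above 0.02 m or angle between beaker's own z axis and vertical above 0.3 rad).
It fails at once if the vial is shoved more than 20 mm or tipped (distance of vial from where it was at the start of the episode above 0.02 m or angle between vial's own z axis and vertical above 0.3 rad).
It also fails if it takes over 136 s, if anything falls off the work surface, if the arm or the gripper's body presses on something with over 40 N, if the wrist force passes 120 N, or if a joint passes its speed limit or range.

ROBOT

A 6-joint arm with a two-finger parallel gripper is mounted at the origin on a cart in front of the work surface, level with it; the furniture and walls round the work are solid. World frame = base frame: x ahead of the robot, y to its left, z up, the work surface at z = 0. Lengths are in m, angles in rad, forces in N, time in s.
With the tool pointing down it reaches from about 0.35 to 0.975 m from the base axis. Payload 7.1 kg.
Tool frame: the origin (TCP) lies between the finger pads, 19 mm behind the fingertips; this is the grasp point; z points along the fingers, y is the line along which they close (so a half turn about z gives the same grasp; the last joint's range is limited). The gripper opens to 88 mm and grips with 3 to 60 N. Pads are 20 mm wide; open, the fingers measure 115 mm over their backs; the gripper's body (75 mm by 178 mm) begins 61 mm behind the grasp point.
Start: joints at [-1.291, 0.423, 1.63, -0, 1.089, -0.019], TCP at [0.184, -0.597, 0.241] pointing down, gripper open.
Joint ranges: [-3, 3], [-0.9, 2.11], [0.09, 2.58], [-1.31, 4.45], [0.11, 2.69], [-2.54, 2.54]. Speed limits (rad/s): [2.39, 2.39, 3.01, 3.14, 3.14, 3.14].

INTERFACE

Orientations are given as [roll, pitch, yaw] about the fixed x, y, z axes, in that order (R = Rz(yaw) Ry(pitch) Rx(roll)).
In Python, from workcell import bot, cams gives the robot as it stands. The module is installed in compiled form; this text tells all that it offers.
- The arm moves only by the tool jog_arm, never from a script. Its argument "motion" is a list of rows, each an object with "grip": the opening, from 0 (shut) to 1 (fully open); "dp": the shift along the world's x, y, z in cm, a list of three; "rotation": the turn, a rotation vector about the world's x, y, z in rad, a list of three. A call has 1 to 20 rows; each row is the pose to reach, as a shift and turn from the pose commanded when the call began; what a row does not reach only later rows make up. A row lasts 1/12 s, in which the tool goes at most 41.7 mm and 7.16 degrees, less where a joint would pass 70% of its speed; a pose out of reach is approached as far as the arm can. A call with a gripper value outside its range is refused whole. The fingers move at their own pace and stop on an object; "grip_force" is the grip in N (left out, the last holds). Time passes only in rows, so rows that repeat a pose let the fingers close. It gives the time, the measured TCP pose, the force, the opening and the grip force at its end, in the units of the state.
- bot.state(): the state, without advancing time (a new reading comes with each control period).
- cams.grab_frame(name): name is "scene" or "top"; returns (picture, depth): 384x512x3 uint8, red, green, blue; 384x512 float32, m along the optical axis (not along the pixel's ray), 0 where there is no reading.
- cams.camera_info(name): a dict with "K" (3x3 intrinsics, pixels), "k1" (the pictures are not rectified: a ray, as slopes to the right and down, at radius r is drawn at 1 + k1 r^2 times it, then the intrinsics apply), "pose" (4x4, takes a point from camera to world coordinates). Camera axes: x right, y up, looking along -z (the intrinsics and any distortion apply to the point x, -y, -z); pixel columns grow to the right and rows downward; lengths in m; the calibration is good to about 2 mm. A picture is of the moment at which its call begins. camera_info takes no time and is no camera call.
- bot.job_done(): hands the job in; it is judged then, once.
Trained networks look in the newest picture that a camera, given by its name, has taken for a name from the list of things; names that differ only in an ending like _2 or _b are one class to them, and where a whole thing is asked for, a point or a joint stands for the part that bears it (a point fixed in the world has none). Each returns a list of dicts, best first, with "conf" (0 to 1); they miss things now and then, are a little off and sometimes report something else, mostly with a low value. They report only what shows in the picture. A call takes as long as a camera call. They do not tell look-alikes from the thing itself.
- cams.spot_in(camera, target): "at" ([column, row] in pixels, amid what is visible of it).
- cams.masks_of(camera, target): "mask" (384x512 bool, what is visible of it) and "at" ([column, row] in pixels, amid what is visible of it).
- cams.spot_point(camera, target): "at" ([column, row] in pixels: a listed point, or the origin of a listed thing).
The state is a dict: "clock": time; "qpos": joint angles; "joint_velocities": joint speeds; "joint_efforts": joint torques, N m; "tcp_pos": TCP position; "ee_rot": TCP orientation; "wrist_force": force on the tool from outside, world axes, zero at the start; "ft_torque": the same for the moment, N m; "width": finger opening in m; "gripper_force": force on a finger pad.
Only numpy, scipy, OpenCV 4.12 (cv2) and the standard library are available. Lean on these libraries where they do the work, as an engineer would, in place of code of your own. Each camera call takes 0.05 s, during which the arm holds its last target. There are 200 camera calls.

## Working session

There is one attempt and no reset: what is moved stays moved. The work goes in short steps, Python scripts to look and compute and a tool call to move; the robot and the scene stay as the last step left them, time stands still between calls to the robot, and variables do not carry over. Pictures are saved under pics/ and viewed, at most 14 in all, crops included, and the job is handed in when it is done.

Besides the shell and the picture viewer there is one more tool, called after ">>>" as name([rows], argument=value, ...), one row to a line, values as JSON. jog_arm: Moves the arm, as the interface text tells. Its arguments: {"type":"object","properties":{"motion":{"type":"array"},"grip_force":{"type":"number"}},"required":["motion"]}

```bash
mkdir -p pics
cat > h.py <<'E'
import numpy as np, cv2
from workcell import bot, cams
def ray(name,px):
    i=cams.camera_info(name);K=np.array(i['K']);P=np.array(i['pose'])
    d=np.array([(px[0]-K[0,2])/K[0,0],(px[1]-K[1,2])/K[1,1]]);s=d.copy()
    for _ in range(20): s=d/(1+i['k1']*(s@s))
    return P[:3,3],P[:3,:3]@np.array([s[0],-s[1],-1.0])
def at_z(name,px,z):
    o,d=ray(name,px);return o+d*(z-o[2])/d[2]
def at_depth(name,px,D):
    o,d=ray(name,px);return o+d*D
def proj(name,p):
    i=cams.camera_info(name);K=np.array(i['K']);P=np.array(i['pose'])
    c=P[:3,:3].T@(np.array(p)-P[:3,3]);s=np.array([c[0],-c[1]])/-c[2];s=s*(1+i['k1']*(s@s))
    return K[:2,:2]@s+K[:2,2]
E
python3 - <<'E'
from h import *
for n in ('scene','top'):
    p,d=cams.grab_frame(n);np.savez(f'{n}.npz',p=p,d=d)
    cv2.imwrite(f'pics/{n}0.png',cv2.cvtColor(p,cv2.COLOR_RGB2BGR))
    i=cams.camera_info(n);print(n,np.round(i['pose'],3).tolist(),np.round(i['K'],1).tolist(),i['k1'])
    for t in 'large_weight small_weight large_block small_block case_large_weight case_small_weight case_large_block case_small_block beaker vial'.split():
        for r in cams.spot_point(n,t)[:3]:
            D=d[int(r['at'][1])%384,int(r['at'][0])%512]
            print(n,t,round(r['conf'],2),np.round(r['at'],1),np.round(at_z(n,r['at'],0),3),np.round(at_depth(n,r['at'],D),3))
print(bot.state())
E
```

```text
scene [[-0.625, 0.569, -0.534, -0.159], [-0.781, -0.448, 0.436, 0.633], [0.009, 0.69, 0.724, 0.994], [0.0, 0.0, 0.0, 1.0]] [[497.3, 0.0, 250.6], [0.0, 497.3, 189.1], [0.0, 0.0, 1.0]] -0.14480082476495434
scene large_weight 0.77 [165.6 296.2] [0.43  0.401 0.   ] [0.419 0.406 0.018]
scene small_weight 0.64 [213.6 277.4] [0.403 0.283 0.   ] [0.395 0.289 0.015]
scene large_block 0.67 [151.5 238.1] [0.596 0.339 0.   ] [0.588 0.342 0.011]
scene small_block 0.66 [140.8 267.6] [0.534 0.406 0.   ] [0.524 0.41  0.014]
scene case_large_weight 0.68 [370.4 161. ] [ 0.445 -0.316  0.   ] [ 0.442 -0.311  0.005]
scene case_small_weight 0.92 [309.8 200.7] [ 0.442 -0.065  0.   ] [ 0.439 -0.062  0.004]
scene case_small_block 0.58 [271.8 146.3] [ 0.674 -0.128  0.   ] [ 0.672 -0.125  0.003]
scene case_small_block 0.56 [337.8 173.2] [ 0.469 -0.202 -0.   ] [ 0.466 -0.198  0.005]
scene beaker 0.96 [174.5 252. ] [0.524 0.316 0.   ] [0.5   0.327 0.035]
scene vial 0.59 [252.  259.9] [0.387 0.18  0.   ] [0.386 0.181 0.002]
scene vial 0.5 [298.3 170.6] [ 0.547 -0.12   0.   ] [ 0.545 -0.117  0.003]
top [[0.018, 0.
[... 1196 characters left out ...]
1 0.047]
{'clock': 1.1, 'qpos': array([-1.29100165e+00,  4.23098682e-01,  1.62987869e+00,  9.99664019e-06,
        1.08861886e+00, -1.90190308e-02]), 'joint_velocities': array([ 0.00027578,  0.00018282, -0.00037933, -0.00010007, -0.00082817,
        0.00100388]), 'joint_efforts': array([-8.86178418e-05, -5.44594252e+01, -2.74048269e+01,  6.41968637e-02,
        1.66951795e-02, -1.92288178e-05]), 'tcp_pos': array([ 0.18400488, -0.59729056,  0.24138427]), 'ee_rot': array([-3.14158924e+00, -8.92334318e-06,  2.98809070e-01]), 'wrist_force': array([0.82269349, 0.20241376, 0.68283009]), 'ft_torque': array([-0.00375675,  0.04371871, -0.02150135]), 'gripper_force': 0.0, 'width': 0.08775966006781068}
```

View pics/top0.png

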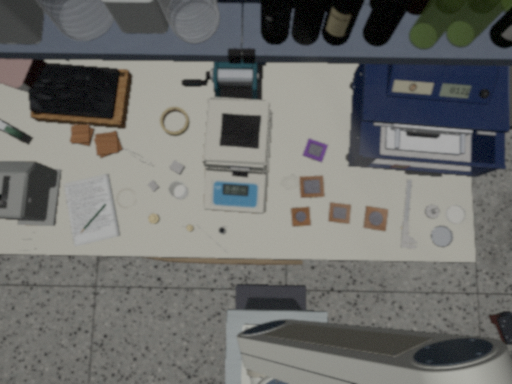

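View pics/scene0.png

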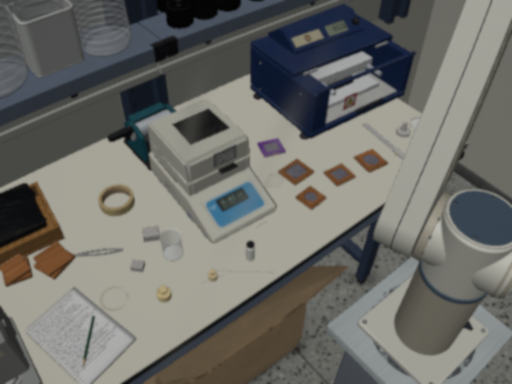

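The pieces lie on the left: weights at top px (153,217) and (189,228), blocks at (177,168) and (153,186). The brown cases are at (312,187), (301,216), (340,212) and (376,218). The purple look-alike is at (316,149), so I exclude it. Next, one close crop and segmentation for the sizes and yaws.

Run:
```python
from h import *
t=np.load('top.npz');p=t['p'];d=t['d']
c=lambda a,b,x,y:cv2.cvtColor(cv2.resize(p[b:y,a:x],None,fx=6,fy=6,interpolation=cv2.INTER_CUBIC),cv2.COLOR_RGB2BGR)
A=c(140,150,240,240);B=c(285,132,395,237)
h=max(A.shape[0],B.shape[0])
A=cv2.copyMakeBorder(A,0,h-A.shape[0],0,0,0);B=cv2.copyMakeBorder(B,0,h-B.shape[0],0,0,0)
I=cv2.hstack([A,B]);cv2.imwrite('pics/crop.png',cv2.resize(I,None,fx=0.63,fy=0.63,interpolation=cv2.INTER_AREA))
# masks/rects
for n in('top','scene'):
  cams.grab_frame(n)
  for T,z in dict(large_weight=0.033,small_weight=.03,large_block=.02,small_block=.015,case_large_weight=.012,case_small_weight=.012,case_large_block=.012,case_small_block=.012,vial=.058).items():
    for r in cams.masks_of(n,T)[:3]:
      m=r['mask'];cs,_=cv2.findContours(m.astype(np.uint8),0,2)
      if not cs: continue
      k=max(cs,key=cv2.contourArea)[:,0,:]
      w=np.array([at_z(n,q,z)[:2] for q in k]).astype(np.float32)*1000
      (cx,cy),(a,b),an=cv2.minAreaRect(w)
      print(n,T,round(r['conf'],2),np.round(r['at']),'c',round(cx),round(cy),'sz',round(a),round(b),'ang',round(an,1),'n',int(m.sum()))
```

```text
Traceback (most recent call last):
AttributeError: module 'cv2' has no attribute 'hstack'
```

Run:
```python
from h import *
t=np.load('top.npz');p=t['p'];d=t['d']
c=lambda a,b,x,y:cv2.cvtColor(cv2.resize(p[b:y,a:x],None,fx=6,fy=6,interpolation=cv2.INTER_CUBIC),cv2.COLOR_RGB2BGR)
A=c(140,150,240,240);B=c(285,132,395,237)
A=cv2.copyMakeBorder(A,0,B.shape[0]-A.shape[0],0,0,0)
I=cv2.hconcat([A,B]);cv2.imwrite('pics/crop.png',cv2.resize(I,None,fx=0.63,fy=0.63,interpolation=cv2.INTER_AREA))
for n in('top','scene'):
  cams.grab_frame(n)
  for T,z in dict(large_weight=0.033,small_weight=.03,large_block=.02,small_block=.015,case_large_weight=.012,case_small_weight=.012,case_large_block=.012,case_small_block=.012,vial=.058).items():
    for r in cams.masks_of(n,T)[:3]:
      m=r['mask'];cs,_=cv2.findContours(m.astype(np.uint8),0,2)
      if not cs: continue
      k=max(cs,key=cv2.contourArea)[:,0,:]
      w=np.array([at_z(n,q,z)[:2] for q in k]).astype(np.float32)*1000
      (cx,cy),(a,b),an=cv2.minAreaRect(w)
      print(n,T,round(r['conf'],2),np.round(r['at']),'c',round(cx),round(cy),'sz',round(a),round(b),'ang',round(an,1),'n',int(m.sum()))
```

```text
top small_weight 0.57 [187. 228.] c 404 281 sz 16 16 ang 1.0 n 29
top small_block 0.66 [153. 189.] c 539 409 sz 31 23 ang 46.8 n 71
top case_large_weight 0.81 [374. 218.] c 446 -313 sz 76 76 ang 81.0 n 529
top case_small_weight 0.66 [301. 215.] c 448 -72 sz 61 61 ang 5.2 n 352
top case_large_block 0.62 [313. 188.] c 546 -109 sz 76 76 ang 1.0 n 525
top case_small_block 0.94 [341. 210.] c 463 -199 sz 72 66 ang 84.0 n 434
top case_small_block 0.65 [314. 151.] c 669 -119 sz 71 69 ang 68.6 n 420
top vial 0.55 [222. 229.] c 395 176 sz 21 18 ang 64.9 n 39
scene large_block 0.61 [151. 234.] c 596 339 sz 43 49 ang 58.4 n 256
scene small_block 0.54 [339. 176.] c 454 -189 sz 72 67 ang 82.7 n 422
scene case_large_weight 0.64 [369. 160.] c 440 -306 sz 76 76 ang 82.9 n 442
scene case_small_weight 0.59 [310. 198.] c 442 -65 sz 65 65 ang 6.6 n 416
scene case_small_weight 0.15 [252. 252.] c 405 171 sz 25 58 ang 51.7 n 189
scene case_large_block 0.67 [298. 171.] c 539 -101 sz 73 81 ang 3.5 n 495
scene case_large_block 0.63 [307. 199.] c 442 -66 sz 64 66 ang 4.3 n 422
scene case_small_block 0.93 [269. 147.] c 662 -114 sz 71 71 ang 70.8 n 361
scene case_small_block 0.9 [340. 174.] c 455 -192 sz 73 65 ang 84.0 n 404
scene vial 0.64 [251. 255.] c 377 195 sz 19 49 ang 51.1 n 125
scene vial 0.62 [214. 276.] c 378 302 sz 20 32 ang 54.5 n 101
```

View pics/crop.png

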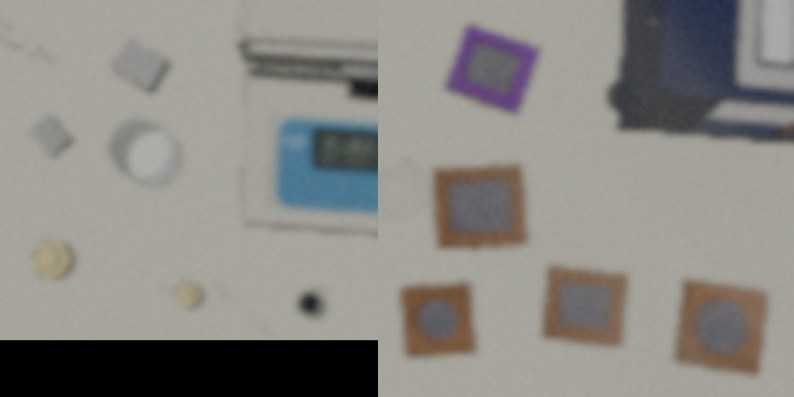

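Purple excluded and the case sizes match by shape. Now I'll fit precise poses from both cameras' depth clouds and colour masks.

```bash
cat >> h.py <<'E'
def cloud(n,p,d):
    i=cams.camera_info(n);K=np.array(i['K']);P=np.array(i['pose'])
    v,u=np.mgrid[0:384,0:512]
    D=np.array([[i['k1'],0,0,0]])
    un=cv2.undistortPoints(np.stack([u,v],-1).reshape(-1,1,2).astype(np.float64),K,np.array([i['k1'],0,0,0.])).reshape(384,512,2)
    c=np.stack([un[...,0]*d,-un[...,1]*d,-d],-1)
    return c@P[:3,:3].T+P[:3,3]
E
python3 - <<'E'
from h import *
g={'large_weight':(.437,.399,.033),'small_weight':(.403,.281,.03),'large_block':(.587,.330,.02),'small_block':(.533,.404,.015),'beaker':(.515,.315,.07),'vial':(.395,.174,.058)}
cs={'case_large_weight':(.446,-.311),'case_small_weight':(.443,-.066),'case_large_block':(.546,-.110),'case_small_block':(.465,-.198)}
for n in('top','scene'):
  P=[];fr=[cams.grab_frame(n) for _ in range(6)]
  p=np.median([f[0] for f in fr],0).astype(np.uint8);d=np.median([f[1] for f in fr],0)
  X=cloud(n,p,d);hsv=cv2.cvtColor(p,cv2.COLOR_RGB2HSV)
  near=(abs(X[...,0]-.45)<.15)&(abs(X[...,1]+.35)<.1);
  bz=[]
  for k,(x,y,h) in g.items():
    r=np.hypot(X[...,0]-x,X[...,1]-y);loc=(r>.035)&(r<.06);z0=np.median(X[loc][:,2])
    m=(r<.035)&(X[...,2]>z0+h*.55);q=X[m]
    if len(q)<4: print(n,k,'few',len(q),z0);continue
    (cx,cy),s,a=cv2.minAreaRect((q[:,:2]*1000).astype(np.float32))
    print(n,k,len(q),'z0 %.4f ztop %.4f'%(z0,np.percentile(q[:,2],85)),'mean',np.round(q[:,:2].mean(0)*1000,1),'rect',round(cx,1),round(cy,1),np.round(s,1),round(a,1))
  brown=(hsv[...,0]<18)&(hsv[...,1]>70)
  for k,(x,y) in cs.items():
    r=np.hypot(X[...,0]-x,X[...,1]-y);m=(brown&(r<.06)).astype(np.uint8)
    c=cv2.findContours(m,1,1)[0];c=sorted(c,key=lambda c:-len(c))
    for kk,cc in enumerate(c[:2]):
      w=np.array([at_z(n,q,.012 if kk==0 else .009)[:2] for q in cc[:,0]]).astype(np.float32)*1000
      (cx,cy),s,a=cv2.minAreaRect(w);print(n,k,'outer' if kk==0 else 'nest',np.round([cx,cy],1),np.round(s,1),round(a,1),'zlip %.4f'%np.median(X[m>0][:,2]), 'zfelt %.4f'%np.median(X[r<.012][:,2]))
E
```

```text
top large_weight 70 z0 -0.0009 ztop 0.0318 mean [431.7 401.6] rect 432.5 402.8 [31.9 28.9] 19.7
top small_weight 34 z0 -0.0007 ztop 0.0288 mean [404.6 284.5] rect 404.9 284.6 [16.2 19.3] 1.0
top large_block 120 z0 -0.0004 ztop 0.0202 mean [602.  334.6] rect 603.1 335.3 [39.3 31.9] 61.3
top small_block 74 z0 -0.0009 ztop 0.0152 mean [540.1 410.6] rect 540.9 411.1 [31.1 23.2] 46.5
top beaker 102 z0 -0.0007 ztop 0.0690 mean [524.  323.2] rect 522.5 320.8 [50.9 50.7] 46.4
top vial 40 z0 -0.0005 ztop 0.0588 mean [396.8 177.5] rect 397.3 178.8 [19.  18.8] 3.7
top case_large_weight outer [ 446.2 -315.3] [66.2 67. ] 82.2 zlip 0.0116 zfelt 0.0059
top case_large_weight nest [ 446.7 -316.5] [48.5 52.2] 88.9 zlip 0.0116 zfelt 0.0059
top case_small_weight outer [447.8 -73.4] [56.9 56.1] 5.1 zlip 0.0110 zfelt 0.0067
top case_small_weight nest [448.9 -72.4] [36.4 37. ] 45.6 zlip 0.0110 zfelt 0.0067
top case_large_block outer [ 545.9 -109.2] [62.8 74.4] 1.0 zlip 0.0112 zfelt 0.0056
top case_large_block nest [ 547.6 -110.7] [53.3 61.6] 6.4 zlip 0.0112 zfelt 0.0056
top case_small_block outer [ 461.6 -
[... 700 characters left out ...]
5] 45.8
scene case_large_weight outer [ 441.4 -309.2] [72.7 74. ] 80.1 zlip 0.0096 zfelt 0.0042
scene case_large_weight nest [ 444.5 -314. ] [45.1 46.2] 11.2 zlip 0.0096 zfelt 0.0042
scene case_small_weight outer [181.5 230. ] [ 34.9 131.4] 39.6 zlip -0.5397 zfelt 0.0048
scene case_small_weight nest [445.1 -69.5] [59.6 61.8] 4.5 zlip -0.5397 zfelt 0.0048
scene case_large_block outer [ 541.6 -103. ] [70.4 79.5] 3.4 zlip 0.0091 zfelt 0.0043
scene case_large_block nest [ 546.2 -107.6] [47.6 55. ] 3.2 zlip 0.0091 zfelt 0.0043
scene case_small_block outer [ 457.2 -192.9] [69.6 63.9] 82.7 zlip 0.0090 zfelt 0.0039
scene case_small_block nest [ 460.7 -196.7] [42.6 40.8] 82.3 zlip 0.0090 zfelt 0.0039
```

Poses, in mm:

| Thing | x, y | Note |
|---|---|---|
| Large weight | 431, 404 | |
| Small weight | 404, 285 | |
| Large block | 603, 335 | long axis 61° |
| Small block | 540, 411 | long axis 46.5° |
| Case, large weight | 446, -315 | |
| Case, small weight | 446.5, -71 | |
| Case, large block | 546, -109 | long axis 93° |
| Case, small block | 461.5, -198 | long axis 83.5° |

The bench is at z≈0, and the tops match the text. The fingertips must stay above the 12 mm lip when placing, so I grasp with the TCP 26 mm above each underside. First the large weight.

>>> jog_arm([
  {"grip": 1,"dp": [26.6,39.7,5.9],"rotation": [0,0,1.272]},
  {"grip": 1,"dp": [26.6,39.7,5.9],"rotation": [0,0,1.272]},
  {"grip": 1,"dp": [26.6,39.7,5.9],"rotation": [0,0,1.272]},
  {"grip": 1,"dp": [26.6,39.7,5.9],"rotation": [0,0,1.272]},
  {"grip": 1,"dp": [26.6,39.7,5.9],"rotation": [0,0,1.272]},
  {"grip": 1,"dp": [26.6,39.7,5.9],"rotation": [0,0,1.272]},
  {"grip": 1,"dp": [26.6,39.7,5.9],"rotation": [0,0,1.272]},
  {"grip": 1,"dp": [26.6,39.7,5.9],"rotation": [0,0,1.272]},
  {"grip": 1,"dp": [26.6,39.7,5.9],"rotation": [0,0,1.272]},
  {"grip": 1,"dp": [26.6,39.7,5.9],"rotation": [0,0,1.272]},
  {"grip": 1,"dp": [26.6,39.7,5.9],"rotation": [0,0,1.272]},
  {"grip": 1,"dp": [26.6,39.7,5.9],"rotation": [0,0,1.272]},
  {"grip": 1,"dp": [26.6,39.7,5.9],"rotation": [0,0,1.272]},
  {"grip": 1,"dp": [24.7,100.1,5.9],"rotation": [0,0,1.272]},
  {"grip": 1,"dp": [24.7,100.1,5.9],"rotation": [0,0,1.272]},
  {"grip": 1,"dp": [24.7,100.1,5.9],"rotation": [0,0,1.272]},
  {"grip": 1,"dp": [24.7,100.1,5.9],"rotation": [0,0,1.272]},
  {"grip": 1,"dp": [24.7,100.1,5.9],"rotation": [0,0,1.272]},
  {"grip": 1,"dp": [24.7,100.1,5.9],"rotation": [0,0,1.272]},
  {"grip": 1,"dp": [24.7,100.1,5.9],"rotation": [0,0,1.272]},
], grip_force=20)

```text
clock: 4.37
tcp_pos: [0.4404, 0.0925, 0.3006]
ee_rot: [3.141, 0.0, 1.57]
wrist_force: [0.8, -0.5, -0.1]
width: 0.0878
gripper_force: 0.0
```

>>> jog_arm([
  {"grip": 1,"dp": [-0.9,30.5,0],"rotation": [0,0,0]},
  {"grip": 1,"dp": [-0.9,30.5,0],"rotation": [0,0,0]},
  {"grip": 1,"dp": [-0.9,30.5,0],"rotation": [0,0,0]},
  {"grip": 1,"dp": [-0.9,30.5,0],"rotation": [0,0,0]},
  {"grip": 1,"dp": [-0.9,30.5,0],"rotation": [0,0,0]},
  {"grip": 1,"dp": [-0.9,30.5,0],"rotation": [0,0,0]},
  {"grip": 1,"dp": [-0.9,30.5,0],"rotation": [0,0,0]},
  {"grip": 1,"dp": [-0.9,30.5,0],"rotation": [0,0,0]},
  {"grip": 1,"dp": [-0.9,30.5,0],"rotation": [0,0,0]},
  {"grip": 1,"dp": [-0.9,30.5,0],"rotation": [0,0,0]},
  {"grip": 1,"dp": [-0.9,30.5,-19],"rotation": [0,0,0]},
  {"grip": 1,"dp": [-0.9,30.5,-19],"rotation": [0,0,0]},
  {"grip": 1,"dp": [-0.9,30.5,-19],"rotation": [0,0,0]},
  {"grip": 1,"dp": [-0.9,30.5,-19],"rotation": [0,0,0]},
  {"grip": 1,"dp": [-0.9,30.5,-19],"rotation": [0,0,0]},
  {"grip": 1,"dp": [-0.9,30.5,-19],"rotation": [0,0,0]},
  {"grip": 1,"dp": [-0.9,30.5,-19],"rotation": [0,0,0]},
  {"grip": 1,"dp": [-0.9,30.5,-19],"rotation": [0,0,0]},
])

```text
clock: 5.87
tcp_pos: [0.4332, 0.3959, 0.1122]
ee_rot: [3.14, -0.001, 1.57]
wrist_force: [-0.8, 0.2, 0.0]
width: 0.0877
gripper_force: 0.0
```

>>> jog_arm([
  {"grip": 1,"dp": [-0.2,0.8,-5],"rotation": [0,0,0]},
  {"grip": 1,"dp": [-0.2,0.8,-5],"rotation": [0,0,0]},
  {"grip": 1,"dp": [-0.2,0.8,-8.6],"rotation": [0,0,0]},
  {"grip": 1,"dp": [-0.2,0.8,-8.6],"rotation": [0,0,0]},
  {"grip": 1,"dp": [-0.2,0.8,-8.6],"rotation": [0,0,0]},
  {"grip": 1,"dp": [-0.2,0.8,-8.6],"rotation": [0,0,0]},
  {"grip": 0.25,"dp": [-0.2,0.8,-8.6],"rotation": [0,0,0]},
  {"grip": 0.25,"dp": [-0.2,0.8,-8.6],"rotation": [0,0,0]},
  {"grip": 0.25,"dp": [-0.2,0.8,-8.6],"rotation": [0,0,0]},
  {"grip": 0.25,"dp": [-0.2,0.8,-8.6],"rotation": [0,0,0]},
  {"grip": 0.25,"dp": [-0.2,0.8,-8.6],"rotation": [0,0,0]},
  {"grip": 0.25,"dp": [-0.2,0.8,-8.6],"rotation": [0,0,0]},
  {"grip": 0.25,"dp": [-0.2,0.8,-8.6],"rotation": [0,0,0]},
  {"grip": 0.25,"dp": [-0.2,0.8,-8.6],"rotation": [0,0,0]},
], grip_force=20)

```text
clock: 7.03
tcp_pos: [0.4299, 0.4042, 0.0244]
ee_rot: [3.141, 0.0, 1.571]
wrist_force: [-0.2, -0.5, -0.5]
width: 0.038
gripper_force: 0.5
```

>>> jog_arm([
  {"grip": 0.5,"dp": [0,0,0.2],"rotation": [0,0,0]},
  {"grip": 0.5,"dp": [0,0,0.2],"rotation": [0,0,0]},
  {"grip": 0.5,"dp": [0,0,0.2],"rotation": [0,0,0]},
  {"grip": 0.2,"dp": [0,0,0.2],"rotation": [0,0,0]},
  {"grip": 0.2,"dp": [0,0,0.2],"rotation": [0,0,0]},
  {"grip": 0.2,"dp": [0,0,0.2],"rotation": [0,0,0]},
  {"grip": 0.2,"dp": [0,0,0.2],"rotation": [0,0,0]},
  {"grip": 0.2,"dp": [0,0,0.2],"rotation": [0,0,0]},
  {"grip": 0.2,"dp": [0,0,0.2],"rotation": [0,0,0]},
  {"grip": 0.2,"dp": [0,0,0.2],"rotation": [0,0,0]},
  {"grip": 0.2,"dp": [0,0,0.2],"rotation": [0,0,0]},
  {"grip": 0.2,"dp": [0,0,0.2],"rotation": [0,0,0]},
], grip_force=20)

```text
clock: 8.03
tcp_pos: [0.4298, 0.4043, 0.0264]
ee_rot: [3.142, -0.0, 1.571]
wrist_force: [0.8, -0.1, -1.3]
width: 0.0314
gripper_force: 19.9
```

Run:
```python
from h import *
o=[]
for n in('top','scene'):
    p,d=cams.grab_frame(n);c=proj(n,bot.state()['tcp_pos']).astype(int);print(n,c)
    q=p[max(c[1]-40,0):c[1]+40,max(c[0]-40,0):c[0]+40];o.append(cv2.resize(q,(390,390),interpolation=cv2.INTER_CUBIC))
cv2.imwrite('pics/g1.png',cv2.cvtColor(cv2.hconcat(o),cv2.COLOR_RGB2BGR))
```

```text
top [151 218]
scene [163 290]
```

View pics/g1.png

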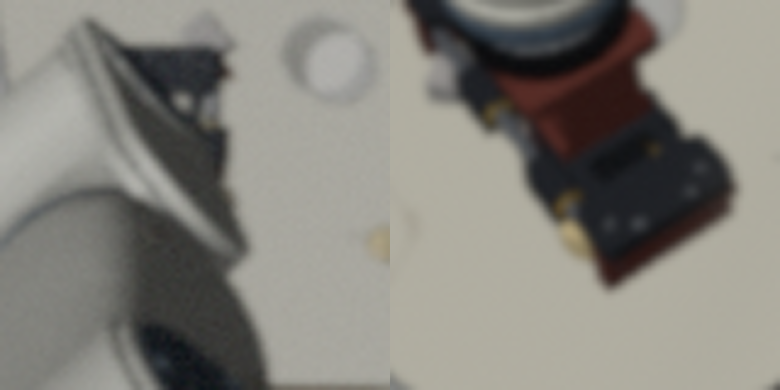

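Run:
```python
from h import *
p,d=cams.grab_frame('scene');hsv=cv2.cvtColor(p,cv2.COLOR_RGB2HSV)
X=cloud('scene',p,d)
s=p[275:315,140:185].astype(int)
m=np.zeros((384,512),bool);m[275:315,140:185]=(s[...,0]-s[...,2]>45)&(s[...,0]>120)
ys,xs=np.where(m);print(len(xs),xs.min(),xs.max(),ys.min(),ys.max(),np.round(np.median(X[m],0),4),np.round(X[m].min(0),3),np.round(X[m].max(0),3))
t=np.load('scene.npz')['p'].astype(int)[275:315,140:185]
m0=(t[...,0]-t[...,2]>45)&(t[...,0]>120);print('before',m0.sum(),np.argwhere(m0).min(0),np.argwhere(m0).max(0))
for z in(0,.014,.033):print(z,np.round(proj('scene',(.431,.404,z)),1),np.round(proj('scene',(.431,.421,z)),1))
print(np.round(cams.spot_in('scene','large_weight')[0]['at']))
```

```text
11 159 161 296 300 [0.4245 0.4176 0.0164] [0.42  0.415 0.011] [0.43  0.419 0.021]
before 112 [12 17] [23 29]
0 [164.4 296.4] [158.1 300.3]
0.014 [163.6 293.2] [157.3 297.1]
0.033 [162.6 288.7] [156.2 292.6]Traceback (most recent call last):
  File "<stdin>", line 10, in <module>
IndexError: list index out of range
```

The weight sits centred between the pads, with its edge at y≈0.42. Lift a little and verify.

>>> jog_arm([
  {"grip": 0.2,"dp": [0,0,1],"rotation": [0,0,0]},
  {"grip": 0.2,"dp": [0,0,2],"rotation": [0,0,0]},
  {"grip": 0.2,"dp": [0,0,4],"rotation": [0,0,0]},
  {"grip": 0.2,"dp": [0,0,8],"rotation": [0,0,0]},
  {"grip": 0.2,"dp": [0,0,8],"rotation": [0,0,0]},
  {"grip": 0.2,"dp": [0,0,8],"rotation": [0,0,0]},
  {"grip": 0.2,"dp": [0,0,8],"rotation": [0,0,0]},
], grip_force=20)

```text
clock: 8.82
tcp_pos: [0.4297, 0.4041, 0.1069]
ee_rot: [3.141, -0.0, 1.571]
wrist_force: [0.3, 0.4, -2.6]
width: 0.0316
gripper_force: 19.9
```

Run:
```python
from h import *
p,d=cams.grab_frame('scene');c=proj('scene',bot.state()['tcp_pos']).astype(int);print(c)
q=p[c[1]-30:c[1]+50,c[0]-40:c[0]+40];cv2.imwrite('pics/g2.png',cv2.cvtColor(cv2.resize(q,(560,560),interpolation=cv2.INTER_CUBIC),cv2.COLOR_RGB2BGR))
s=bot.state();print(s['width'],s['gripper_force'],s['wrist_force'],s['tcp_pos'])
```

```text
[158 270]
0.031800341783692364 19.884765735041583 [-1.04025724 -0.17672    -2.30374601] [0.42920458 0.40370188 0.1059568 ]
```

View pics/g2.png

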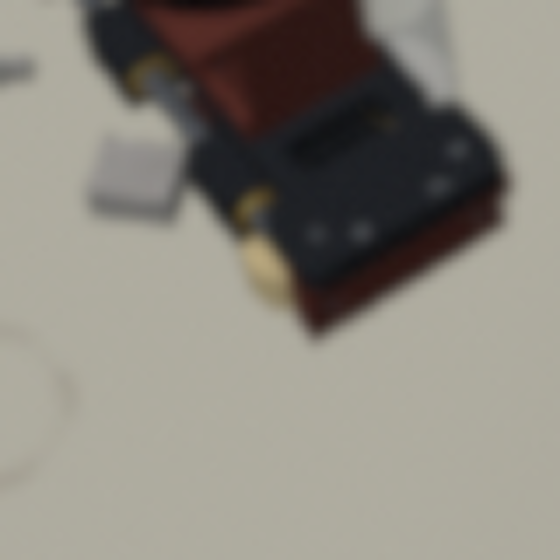

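Held, about 2 N of extra weight. Now raise it and carry it over.

>>> jog_arm([
  {"grip": 0.2,"dp": [0,0,19.5],"rotation": [0,0,0]},
  {"grip": 0.2,"dp": [0,0,19.5],"rotation": [0,0,0]},
  {"grip": 0.2,"dp": [0,0,19.5],"rotation": [0,0,0]},
  {"grip": 0.2,"dp": [0,0,19.5],"rotation": [0,0,0]},
  {"grip": 0.2,"dp": [0,0,19.5],"rotation": [0,0,0]},
  {"grip": 0.2,"dp": [1.6,-71.9,19.5],"rotation": [0,0,0]},
  {"grip": 0.2,"dp": [1.6,-71.9,19.5],"rotation": [0,0,0]},
  {"grip": 0.2,"dp": [1.6,-71.9,19.5],"rotation": [0,0,0]},
  {"grip": 0.2,"dp": [1.6,-71.9,19.5],"rotation": [0,0,0]},
  {"grip": 0.2,"dp": [1.6,-71.9,19.5],"rotation": [0,0,0]},
  {"grip": 0.2,"dp": [1.6,-71.9,19.5],"rotation": [0,0,0]},
  {"grip": 0.2,"dp": [1.6,-71.9,19.5],"rotation": [0,0,0]},
  {"grip": 0.2,"dp": [1.6,-71.9,19.5],"rotation": [0,0,0]},
  {"grip": 0.2,"dp": [1.6,-71.9,19.5],"rotation": [0,0,0]},
  {"grip": 0.2,"dp": [1.6,-71.9,19.5],"rotation": [0,0,0]},
  {"grip": 0.2,"dp": [1.6,-71.9,19.5],"rotation": [0,0,0]},
  {"grip": 0.2,"dp": [1.6,-71.9,19.5],"rotation": [0,0,0]},
  {"grip": 0.2,"dp": [1.6,-71.9,19.5],"rotation": [0,0,0]},
  {"grip": 0.2,"dp": [1.6,-71.9,19.5],"rotation": [0,0,0]},
  {"grip": 0.2,"dp": [1.6,-71.9,19.5],"rotation": [0,0,0]},
])

```text
clock: 10.53
tcp_pos: [0.4425, -0.2224, 0.2999]
ee_rot: [-3.139, -0.001, 1.57]
wrist_force: [1.4, 1.6, -2.1]
width: 0.0318
gripper_force: 19.9
```

>>> jog_arm([
  {"grip": 0.2,"dp": [0.3,-8.2,0],"rotation": [0,0,0]},
  {"grip": 0.2,"dp": [0.3,-8.2,0],"rotation": [0,0,0]},
  {"grip": 0.2,"dp": [0.3,-8.2,0],"rotation": [0,0,0]},
  {"grip": 0.2,"dp": [0.3,-8.2,-22],"rotation": [0,0,0]},
  {"grip": 0.2,"dp": [0.3,-8.2,-22],"rotation": [0,0,0]},
  {"grip": 0.2,"dp": [0.3,-8.2,-22],"rotation": [0,0,0]},
  {"grip": 0.2,"dp": [0.3,-8.2,-22],"rotation": [0,0,0]},
  {"grip": 0.2,"dp": [0.3,-8.2,-22],"rotation": [0,0,0]},
  {"grip": 0.2,"dp": [0.3,-8.2,-22],"rotation": [0,0,0]},
  {"grip": 0.2,"dp": [0.3,-8.2,-22],"rotation": [0,0,0]},
  {"grip": 0.2,"dp": [0.3,-8.2,-22],"rotation": [0,0,0]},
])

```text
clock: 11.45
tcp_pos: [0.4467, -0.3024, 0.0813]
ee_rot: [-3.14, -0.001, 1.571]
wrist_force: [0.4, -0.2, -1.4]
width: 0.0313
gripper_force: 19.9
```

Run:
```python
from h import *
p,d=cams.grab_frame('scene');s=bot.state();print(s['tcp_pos'],s['width'],s['wrist_force'])
c=proj('scene',s['tcp_pos']).astype(int);print(c,proj('scene',(.446,-.315,.006)))
a,b=c[0]-40,c[1]-40
cv2.imwrite('pics/g3.png',cv2.cvtColor(cv2.resize(p[b:b+80,a:a+80],(560,560),interpolation=cv2.INTER_CUBIC),cv2.COLOR_RGB2BGR))
```

```text
[ 0.44766795 -0.30312473  0.08270008] 0.03187920419693786 [ 0.24267339 -0.96547791 -0.70842644]
[371 141] [370.33897395 159.60100309]
```

View pics/g3.png

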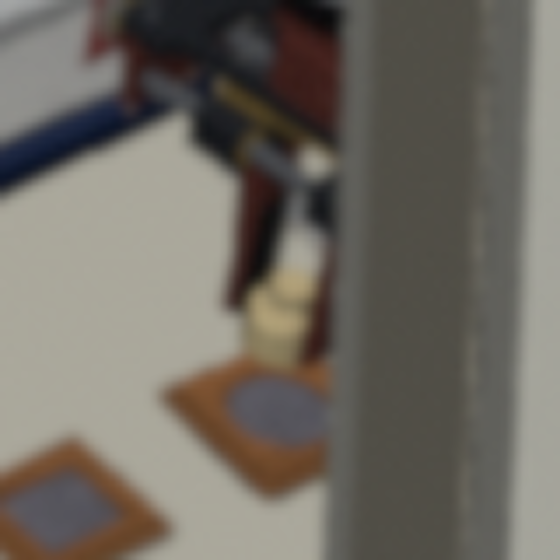

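Run:
```python
from h import *
p,d=cams.grab_frame('scene');s=bot.state();t=s['tcp_pos'];print(t)
X=cloud('scene',p,d);c=p.astype(int)
m=np.zeros((384,512),bool);r=c[130:160,355:385];m[130:160,355:385]=(r[...,0]-r[...,2]>35)&(r[...,0]-r[...,2]<80)&(r[...,0]>150)
m&=X[...,2]>.03
q=X[m];print(len(q),q.mean(0),q.min(0),q.max(0))
k=q[q[:,2]<.072];print(len(k),k.min(0),k.max(0))
print(at_z('scene',(370.3,153.1),t[2]-.026))
```

```text
[ 0.44809753 -0.30345781  0.08340548]
41 [ 0.43154159 -0.27374405  0.10144082] [-0.15855232 -0.31065467  0.07157909] [0.45971258 0.63287761 0.9943915 ]
2 [ 0.44747821 -0.30265691  0.07157909] [ 0.45971258 -0.29753068  0.07168189]
[ 0.4328409  -0.28612609  0.05740548]
```

>>> jog_arm([
  {"grip": 0.2,"dp": [-0.1,-1.3,0],"rotation": [0,0,0]},
  {"grip": 0.2,"dp": [-0.1,-1.3,0],"rotation": [0,0,0]},
  {"grip": 0.2,"dp": [-0.1,-1.3,-1.5],"rotation": [0,0,0]},
  {"grip": 0.2,"dp": [-0.1,-1.3,-3],"rotation": [0,0,0]},
  {"grip": 0.2,"dp": [-0.1,-1.3,-4],"rotation": [0,0,0]},
  {"grip": 0.2,"dp": [-0.1,-1.3,-4],"rotation": [0,0,0]},
  {"grip": 0.2,"dp": [-0.1,-1.3,-4],"rotation": [0,0,0]},
])

```text
clock: 12.13
tcp_pos: [0.4457, -0.3158, 0.0416]
ee_rot: [-3.141, -0.0, 1.571]
wrist_force: [-0.7, -0.5, -1.7]
width: 0.0314
gripper_force: 19.9
```

Run:
```python
from h import *
for i in range(5):
    p,d=cams.grab_frame('scene');s=bot.state();print(s['tcp_pos'],s['wrist_force'][2])
```

```text
[ 0.44602597 -0.31600045  0.04196947] -1.5420528181906423
[ 0.44620277 -0.31607643  0.04218909] -1.9952969714695403
[ 0.4462917  -0.31606257  0.04223814] -1.4048837787315747
[ 0.44625086 -0.3160167   0.04220613] -1.396050844641491
[ 0.44617395 -0.31591811  0.04211164] -1.8164335367088533
```

>>> jog_arm([
  {"grip": 0.2,"dp": [0,0,-0.4],"rotation": [0,0,0]},
  {"grip": 0.2,"dp": [0,0,-0.7],"rotation": [0,0,0]},
  {"grip": 0.2,"dp": [0,0,-0.9],"rotation": [0,0,0]},
  {"grip": 0.2,"dp": [0,0,-0.9],"rotation": [0,0,0]},
  {"grip": 0.2,"dp": [0,0,-0.9],"rotation": [0,0,0]},
  {"grip": 0.2,"dp": [0,0,-0.9],"rotation": [0,0,0]},
])

```text
clock: 12.88
tcp_pos: [0.4457, -0.3155, 0.0323]
ee_rot: [-3.141, -0.0, 1.571]
wrist_force: [-0.6, 0.7, 0.7]
width: 0.0318
gripper_force: 19.9
```

Touchdown is visible in the wrist force. Release and retreat.

>>> jog_arm([
  {"grip": 0.45,"dp": [0,0,0],"rotation": [0,0,0]},
  {"grip": 0.7,"dp": [0,0,0],"rotation": [0,0,0]},
  {"grip": 0.7,"dp": [0,0,0],"rotation": [0,0,0]},
  {"grip": 0.7,"dp": [0,0,0],"rotation": [0,0,0]},
  {"grip": 0.7,"dp": [0,0,0],"rotation": [0,0,0]},
  {"grip": 0.7,"dp": [0,0,3],"rotation": [0,0,0]},
  {"grip": 0.7,"dp": [0,0,27],"rotation": [0,0,0]},
  {"grip": 0.7,"dp": [0,0,27],"rotation": [0,0,0]},
  {"grip": 0.7,"dp": [0,0,27],"rotation": [0,0,0]},
  {"grip": 0.7,"dp": [0,0,27],"rotation": [0,0,0]},
  {"grip": 0.7,"dp": [0,0,27],"rotation": [0,0,0]},
  {"grip": 0.7,"dp": [0,0,27],"rotation": [0,0,0]},
  {"grip": 0.7,"dp": [0,0,27],"rotation": [0,0,0]},
  {"grip": 0.7,"dp": [0,20,27],"rotation": [0,0,0]},
  {"grip": 0.7,"dp": [-1,60,27],"rotation": [0,0,0]},
  {"grip": 0.7,"dp": [-4,60,27],"rotation": [0,0,0]},
  {"grip": 0.7,"dp": [-4,60,27],"rotation": [0,0,0]},
  {"grip": 0.7,"dp": [-4,60,27],"rotation": [0,0,0]},
  {"grip": 0.7,"dp": [-4,60,27],"rotation": [0,0,0]},
  {"grip": 0.7,"dp": [-4,60,27],"rotation": [0,0,0]},
])

```text
clock: 14.55
tcp_pos: [0.4283, -0.0228, 0.302]
ee_rot: [-3.141, -0.0, 1.57]
wrist_force: [0.8, 0.1, 0.2]
width: 0.0613
gripper_force: 0.0
```

Run:
```python
from h import *
p,d=cams.grab_frame('top')
cv2.imwrite('pics/t1.png',cv2.cvtColor(cv2.resize(p[130:240,280:400],None,fx=5,fy=5,interpolation=cv2.INTER_CUBIC),cv2.COLOR_RGB2BGR))
X=cloud('top',p,d);r=np.hypot(X[...,0]-.446,X[...,1]+.315)
q=X[(r<.03)&(X[...,2]>.022)];print(len(q),q.mean(0),q.max(0),bot.state()['tcp_pos'])
```

```text
78 [ 0.44480146 -0.31362702  0.03043003] [ 0.46140048 -0.30118782  0.04477439] [ 0.42741859 -0.0169212   0.3018653 ]
```

View pics/t1.png

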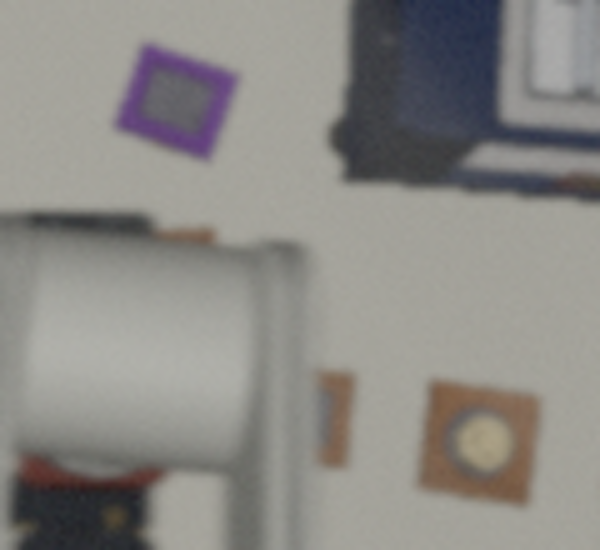

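Large weight is in its nest (crop px 485,440). Next the small weight.

>>> jog_arm([
  {"grip": 0.7,"dp": [-2.3,30,0],"rotation": [0,0,0]},
  {"grip": 0.7,"dp": [-2.3,30,0],"rotation": [0,0,0]},
  {"grip": 0.7,"dp": [-2.3,30,0],"rotation": [0,0,0]},
  {"grip": 0.7,"dp": [-2.3,30,0],"rotation": [0,0,0]},
  {"grip": 0.7,"dp": [-2.3,30,0],"rotation": [0,0,0]},
  {"grip": 0.7,"dp": [-2.3,30,0],"rotation": [0,0,0]},
  {"grip": 0.7,"dp": [-2.3,30,0],"rotation": [0,0,0]},
  {"grip": 0.7,"dp": [-2.3,30,0],"rotation": [0,0,0]},
  {"grip": 0.7,"dp": [-2.3,30,0],"rotation": [0,0,0]},
  {"grip": 0.7,"dp": [-2.3,30,0],"rotation": [0,0,0]},
  {"grip": 0.7,"dp": [-2.3,30,-22],"rotation": [0,0,0]},
  {"grip": 0.7,"dp": [-2.3,30,-22],"rotation": [0,0,0]},
  {"grip": 0.7,"dp": [-2.3,30,-22],"rotation": [0,0,0]},
  {"grip": 0.7,"dp": [-2.3,30,-22],"rotation": [0,0,0]},
  {"grip": 0.7,"dp": [-2.3,30,-22],"rotation": [0,0,0]},
  {"grip": 0.7,"dp": [-2.3,30,-22],"rotation": [0,0,0]},
  {"grip": 0.7,"dp": [-2.3,30,-22],"rotation": [0,0,0]},
  {"grip": 0.7,"dp": [-2.3,30,-22],"rotation": [0,0,0]},
])

```text
clock: 16.1
tcp_pos: [0.4063, 0.2737, 0.0821]
ee_rot: [-3.14, 0.001, 1.569]
wrist_force: [0.2, 0.1, -0.2]
width: 0.0615
gripper_force: 0.0
```

>>> jog_arm([
  {"grip": 0.7,"dp": [-0.2,1.1,0],"rotation": [0,0,0]},
  {"grip": 0.7,"dp": [-0.2,1.1,-3],"rotation": [0,0,0]},
  {"grip": 0.7,"dp": [-0.2,1.1,-5.5],"rotation": [0,0,0]},
  {"grip": 0.7,"dp": [-0.2,1.1,-5.5],"rotation": [0,0,0]},
  {"grip": 0.7,"dp": [-0.2,1.1,-5.5],"rotation": [0,0,0]},
  {"grip": 0.7,"dp": [-0.2,1.1,-5.5],"rotation": [0,0,0]},
])

```text
clock: 16.6
tcp_pos: [0.4052, 0.2873, 0.0292]
ee_rot: [3.139, -0.001, 1.571]
wrist_force: [-0.6, 0.8, -0.9]
width: 0.0616
gripper_force: 0.0
```

Run:
```python
from h import *
for i in range(4):
    p,d=cams.grab_frame('scene');s=bot.state();print(s['tcp_pos'])
c=p.astype(int);X=cloud('scene',p,d);a=proj('scene',(.404,.285,.015)).astype(int);print(a)
m=np.zeros((384,512),bool);y0,x0=a[1]-14,a[0]-14;r=c[y0:y0+28,x0:x0+28];m[y0:y0+28,x0:x0+28]=(r[...,0]-r[...,2]>45)&(r[...,0]>120)
print(m.sum(),np.argwhere(m).mean(0)[::-1],at_z('scene',np.argwhere(m).mean(0)[::-1],.012))
```

```text
[0.40535223 0.28732795 0.0293065 ]
[0.40531018 0.28729198 0.02925377]
[0.40518603 0.28718354 0.02908744]
[0.40503302 0.28706332 0.02883278]
[212 274]
0 [nan nan] [nan nan nan]<stdin>:6: RuntimeWarning: Mean of empty slice.
  ret = um.true_divide(
```

>>> jog_arm([
  {"grip": 0.6,"dp": [0,-0.2,-0.25],"rotation": [0,0,0]},
  {"grip": 0.6,"dp": [0,-0.2,-0.25],"rotation": [0,0,0]},
  {"grip": 0.6,"dp": [0,-0.2,-0.25],"rotation": [0,0,0]},
  {"grip": 0.05,"dp": [0,-0.2,-0.25],"rotation": [0,0,0]},
  {"grip": 0.05,"dp": [0,-0.2,-0.25],"rotation": [0,0,0]},
  {"grip": 0.05,"dp": [0,-0.2,-0.25],"rotation": [0,0,0]},
  {"grip": 0.05,"dp": [0,-0.2,-0.25],"rotation": [0,0,0]},
  {"grip": 0.05,"dp": [0,-0.2,-0.25],"rotation": [0,0,0]},
  {"grip": 0.05,"dp": [0,-0.2,-0.25],"rotation": [0,0,0]},
  {"grip": 0.05,"dp": [0,-0.2,-0.25],"rotation": [0,0,0]},
  {"grip": 0.05,"dp": [0,-0.2,-0.25],"rotation": [0,0,0]},
  {"grip": 0.05,"dp": [0,-0.2,-0.25],"rotation": [0,0,0]},
  {"grip": 0.05,"dp": [0,-0.2,-0.25],"rotation": [0,0,0]},
], grip_force=15)

```text
clock: 17.88
tcp_pos: [0.4042, 0.2845, 0.0248]
ee_rot: [-3.142, 0.0, 1.571]
wrist_force: [-0.3, -0.8, -0.2]
width: 0.0211
gripper_force: 15.0
```

>>> jog_arm([
  {"grip": 0.4,"dp": [0,0,0.0],"rotation": [0,0,0]},
  {"grip": 0.4,"dp": [0,0,0.2],"rotation": [0,0,0]},
  {"grip": 0.4,"dp": [0,0,0.2],"rotation": [0,0,0]},
  {"grip": 0.05,"dp": [0,0,0.2],"rotation": [0,0,0]},
  {"grip": 0.05,"dp": [0,0,0.2],"rotation": [0,0,0]},
  {"grip": 0.05,"dp": [0,0,0.2],"rotation": [0,0,0]},
  {"grip": 0.05,"dp": [0,0,0.2],"rotation": [0,0,0]},
  {"grip": 0.05,"dp": [0,0,0.2],"rotation": [0,0,0]},
  {"grip": 0.05,"dp": [0,0,0.2],"rotation": [0,0,0]},
  {"grip": 0.05,"dp": [0,0,0.2],"rotation": [0,0,0]},
], grip_force=15)

```text
clock: 18.72
tcp_pos: [0.4042, 0.2845, 0.0269]
ee_rot: [3.142, -0.0, 1.571]
wrist_force: [-0.5, -0.7, 1.0]
width: 0.0211
gripper_force: 15.0
```

>>> jog_arm([
  {"grip": 0.05,"dp": [0,0,2],"rotation": [0,0,0]},
  {"grip": 0.05,"dp": [0,0,5],"rotation": [0,0,0]},
  {"grip": 0.05,"dp": [0,0,27.3],"rotation": [0,0,0]},
  {"grip": 0.05,"dp": [0,0,27.3],"rotation": [0,0,0]},
  {"grip": 0.05,"dp": [0,0,27.3],"rotation": [0,0,0]},
  {"grip": 0.05,"dp": [0,0,27.3],"rotation": [0,0,0]},
  {"grip": 0.05,"dp": [0,0,27.3],"rotation": [0,0,0]},
  {"grip": 0.05,"dp": [0,0,27.3],"rotation": [0,0,0]},
  {"grip": 0.05,"dp": [4.2,-35.6,27.3],"rotation": [0,0,0]},
  {"grip": 0.05,"dp": [4.2,-35.6,27.3],"rotation": [0,0,0]},
  {"grip": 0.05,"dp": [4.2,-35.6,27.3],"rotation": [0,0,0]},
  {"grip": 0.05,"dp": [4.2,-35.6,27.3],"rotation": [0,0,0]},
  {"grip": 0.05,"dp": [4.2,-35.6,27.3],"rotation": [0,0,0]},
  {"grip": 0.05,"dp": [4.2,-35.6,27.3],"rotation": [0,0,0]},
  {"grip": 0.05,"dp": [4.2,-35.6,27.3],"rotation": [0,0,0]},
  {"grip": 0.05,"dp": [4.2,-35.6,27.3],"rotation": [0,0,0]},
  {"grip": 0.05,"dp": [4.2,-35.6,27.3],"rotation": [0,0,0]},
  {"grip": 0.05,"dp": [4.2,-35.6,27.3],"rotation": [0,0,0]},
  {"grip": 0.05,"dp": [4.2,-35.6,27.3],"rotation": [0,0,0]},
])

```text
clock: 20.3
tcp_pos: [0.4459, -0.0727, 0.2996]
ee_rot: [-3.141, -0.0, 1.567]
wrist_force: [-0.2, 0.0, -0.7]
width: 0.0211
gripper_force: 15.0
```

>>> jog_arm([
  {"grip": 0.05,"dp": [0,0,-24],"rotation": [0,0,0]},
  {"grip": 0.05,"dp": [0,0,-24],"rotation": [0,0,0]},
  {"grip": 0.05,"dp": [0,0,-24],"rotation": [0,0,0]},
  {"grip": 0.05,"dp": [0,0,-24],"rotation": [0,0,0]},
  {"grip": 0.05,"dp": [0,0,-24],"rotation": [0,0,0]},
  {"grip": 0.05,"dp": [0,0,-24],"rotation": [0,0,0]},
  {"grip": 0.05,"dp": [0,0,-24],"rotation": [0,0,0]},
  {"grip": 0.05,"dp": [0,0,-24],"rotation": [0,0,0]},
  {"grip": 0.05,"dp": [0,0,-24],"rotation": [0,0,0]},
])

```text
clock: 21.05
tcp_pos: [0.4471, -0.071, 0.0612]
ee_rot: [3.14, 0.0, 1.572]
wrist_force: [0.7, 0.1, -1.5]
width: 0.0215
gripper_force: 15.0
```

Run:
```python
from h import *
p,d=cams.grab_frame('scene');s=bot.state();print(s['tcp_pos'])
c=proj('scene',s['tcp_pos']).astype(int);print(c,proj('scene',(.4465,-.071,.012)))
a,b=c[0]-35,c[1]-30
cv2.imwrite('pics/g4.png',cv2.cvtColor(cv2.resize(p[b:b+70,a:a+70],(560,560),interpolation=cv2.INTER_CUBIC),cv2.COLOR_RGB2BGR))
```

```text
[ 0.44769532 -0.07127737  0.06183687]
[312 182] [310.57330395 195.71533679]
```

View pics/g4.png

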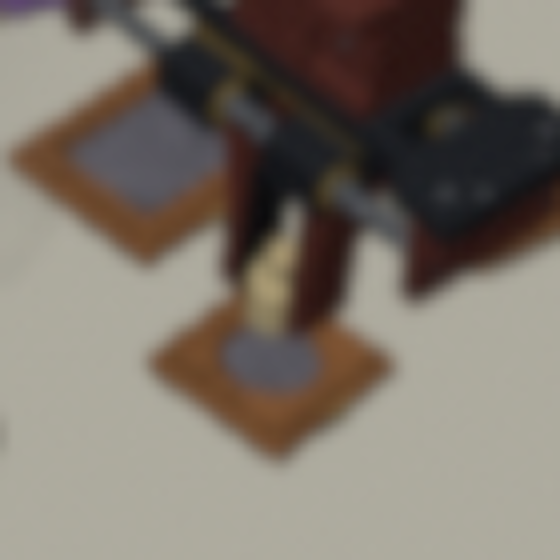

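Small weight is upright above its nest (crop px 268,300 over 272,360). Lower it.

>>> jog_arm([
  {"grip": 0.05,"dp": [-0.1,0,-1],"rotation": [0,0,0]},
  {"grip": 0.05,"dp": [-0.1,0,-2],"rotation": [0,0,0]},
  {"grip": 0.05,"dp": [-0.1,0,-2.5],"rotation": [0,0,0]},
  {"grip": 0.05,"dp": [-0.1,0,-2.8],"rotation": [0,0,0]},
  {"grip": 0.05,"dp": [-0.1,0,-2.8],"rotation": [0,0,0]},
  {"grip": 0.05,"dp": [-0.1,0,-2.8],"rotation": [0,0,0]},
  {"grip": 0.05,"dp": [-0.1,0,-2.8],"rotation": [0,0,0]},
])

```text
clock: 21.68
tcp_pos: [0.4452, -0.0716, 0.0318]
ee_rot: [-3.142, -0.0, 1.571]
wrist_force: [-0.6, -0.1, -0.6]
width: 0.0213
gripper_force: 15.0
```

>>> jog_arm([
  {"grip": 0.4,"dp": [0,0,0],"rotation": [0,0,0]},
  {"grip": 0.6,"dp": [0,0,0],"rotation": [0,0,0]},
  {"grip": 0.6,"dp": [0,0,0],"rotation": [0,0,0]},
  {"grip": 0.6,"dp": [0,0,0],"rotation": [0,0,0]},
  {"grip": 0.6,"dp": [0,0,0],"rotation": [0,0,0]},
  {"grip": 0.6,"dp": [0,0,3],"rotation": [0,0,0]},
  {"grip": 0.6,"dp": [0,0,26.8],"rotation": [0,0,0]},
  {"grip": 0.6,"dp": [0,0,26.8],"rotation": [0,0,0]},
  {"grip": 0.6,"dp": [0,0,26.8],"rotation": [0,0,0]},
  {"grip": 0.6,"dp": [0,0,26.8],"rotation": [0,0,0]},
  {"grip": 0.6,"dp": [0,0,26.8],"rotation": [0,0,0]},
  {"grip": 0.6,"dp": [0,0,26.8],"rotation": [0,0,0]},
  {"grip": 0.6,"dp": [0,0,26.8],"rotation": [0,0,0]},
  {"grip": 0.6,"dp": [15.7,40.7,26.8],"rotation": [0,0,-0.506]},
  {"grip": 0.6,"dp": [15.7,40.7,26.8],"rotation": [0,0,-0.506]},
  {"grip": 0.6,"dp": [15.7,40.7,26.8],"rotation": [0,0,-0.506]},
  {"grip": 0.6,"dp": [15.7,40.7,26.8],"rotation": [0,0,-0.506]},
  {"grip": 0.6,"dp": [15.7,40.7,26.8],"rotation": [0,0,-0.506]},
  {"grip": 0.6,"dp": [15.7,40.7,26.8],"rotation": [0,0,-0.506]},
  {"grip": 0.6,"dp": [15.7,40.7,26.8],"rotation": [0,0,-0.506]},
])

```text
clock: 23.35
tcp_pos: [0.5433, 0.1838, 0.2989]
ee_rot: [-3.141, 0.001, 1.064]
wrist_force: [0.2, -1.2, -0.3]
width: 0.0527
gripper_force: 0.0
```

>>> jog_arm([
  {"grip": 0.6,"dp": [5.6,14.3,0],"rotation": [0,0,0]},
  {"grip": 0.6,"dp": [5.6,14.3,0],"rotation": [0,0,0]},
  {"grip": 0.6,"dp": [5.6,14.3,0],"rotation": [0,0,0]},
  {"grip": 0.6,"dp": [5.6,14.3,0],"rotation": [0,0,0]},
  {"grip": 0.6,"dp": [5.6,14.3,0],"rotation": [0,0,0]},
  {"grip": 0.6,"dp": [5.6,14.3,0],"rotation": [0,0,0]},
  {"grip": 0.6,"dp": [5.6,14.3,-18],"rotation": [0,0,0]},
  {"grip": 0.6,"dp": [5.6,14.3,-18],"rotation": [0,0,0]},
  {"grip": 0.6,"dp": [5.6,14.3,-18],"rotation": [0,0,0]},
  {"grip": 0.6,"dp": [5.6,14.3,-18],"rotation": [0,0,0]},
  {"grip": 0.6,"dp": [5.6,14.3,-18],"rotation": [0,0,0]},
  {"grip": 0.6,"dp": [5.6,14.3,-18],"rotation": [0,0,0]},
  {"grip": 0.6,"dp": [5.6,14.3,-18],"rotation": [0,0,0]},
  {"grip": 0.6,"dp": [5.6,14.3,-18],"rotation": [0,0,0]},
])

```text
clock: 24.52
tcp_pos: [0.601, 0.3252, 0.1228]
ee_rot: [3.139, -0.003, 1.064]
wrist_force: [0.4, 0.1, 0.8]
width: 0.0531
gripper_force: 0.0
```

Run:
```python
from h import *
p,d=cams.grab_frame('scene');s=bot.state();print(s['tcp_pos'],s['ee_rot'],s['qpos'])
c=proj('scene',s['tcp_pos']).astype(int);a,b=c[0]-35,c[1]-30
cv2.imwrite('pics/g5.png',cv2.cvtColor(cv2.resize(p[b:b+70,a:a+70],(560,560),interpolation=cv2.INTER_CUBIC),cv2.COLOR_RGB2BGR))
p,d=cams.grab_frame('top');X=cloud('top',p,d)
r=np.hypot(X[...,0]-.4465,X[...,1]+.071);q=X[(r<.03)&(X[...,2]>.022)];print('sw',len(q),q.mean(0),q.max(0))
```

```text
[0.60118358 0.32547439 0.12313399] [ 3.13890183 -0.00401616  1.06446408] [ 4.78810048e-01  6.41759734e-01  1.56220395e+00 -2.80115214e-05
  9.32794761e-01  9.85164327e-01]
sw 29 [ 0.44436531 -0.07004442  0.03033073] [ 0.45401227 -0.06111249  0.04006605]
```

View pics/g5.png

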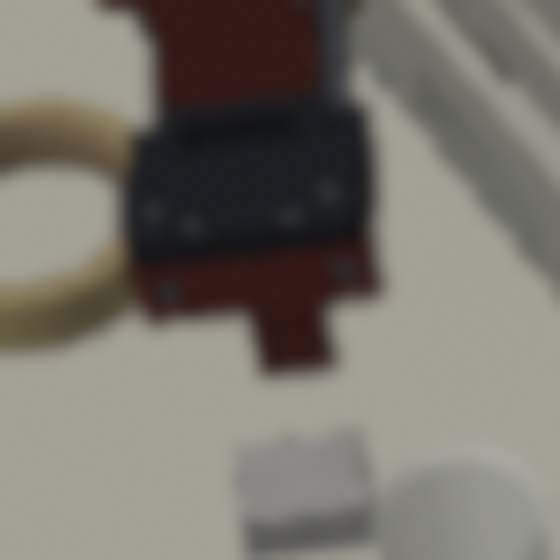

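Small weight is placed (centre about 444,-70). The block is below the gripper, with the beaker close at crop px (470,510) and wide finger brackets. I'll narrow the opening to 45 mm and shift 4 mm along the block, away from the beaker.

>>> jog_arm([
  {"grip": 0.51,"dp": [0.4,1.4,0],"rotation": [0,0,0]},
  {"grip": 0.51,"dp": [0.4,1.4,0],"rotation": [0,0,0]},
  {"grip": 0.51,"dp": [0.4,1.4,0],"rotation": [0,0,0]},
  {"grip": 0.51,"dp": [0.4,1.4,-3],"rotation": [0,0,0]},
  {"grip": 0.51,"dp": [0.4,1.4,-6],"rotation": [0,0,0]},
  {"grip": 0.51,"dp": [0.4,1.4,-7],"rotation": [0,0,0]},
  {"grip": 0.51,"dp": [0.4,1.4,-7],"rotation": [0,0,0]},
  {"grip": 0.51,"dp": [0.4,1.4,-7],"rotation": [0,0,0]},
])

```text
clock: 25.28
tcp_pos: [0.6034, 0.3387, 0.0502]
ee_rot: [-3.141, 0.001, 1.065]
wrist_force: [0.5, 0.4, 0.5]
width: 0.0445
gripper_force: 0.0
```

Run:
```python
from h import *
p,d=cams.grab_frame('scene');s=bot.state();print(s['tcp_pos'],s['ee_rot'],s['width'],s['wrist_force'])
c=proj('scene',s['tcp_pos']).astype(int);a,b=c[0]-35,c[1]-30
cv2.imwrite('pics/g6.png',cv2.cvtColor(cv2.resize(p[b:b+70,a:a+70],(560,560),interpolation=cv2.INTER_CUBIC),cv2.COLOR_RGB2BGR))
```

```text
[0.6041555  0.33914485 0.05123102] [ 3.14073613e+00 -1.26135210e-03  1.06479825e+00] 0.04462194927902571 [0.1746745  0.24560124 0.11374461]
```

View pics/g6.png

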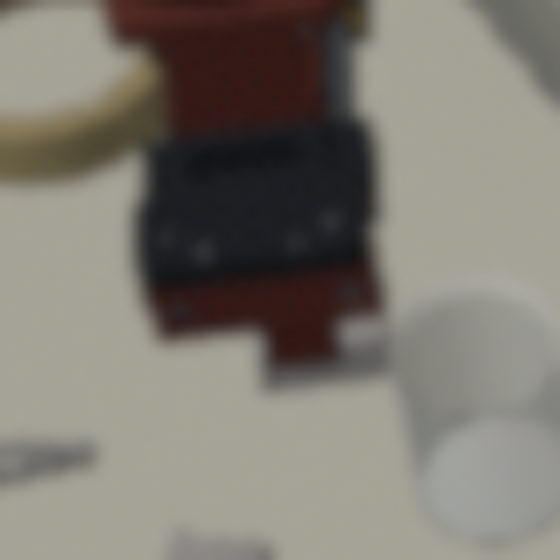

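>>> jog_arm([
  {"grip": 0.51,"dp": [0.1,0,-1.2],"rotation": [0,0,0]},
  {"grip": 0.51,"dp": [0.1,0,-2.4],"rotation": [0,0,0]},
  {"grip": 0.51,"dp": [0.1,0,-2.4],"rotation": [0,0,0]},
  {"grip": 0.51,"dp": [0.1,0,-2.4],"rotation": [0,0,0]},
  {"grip": 0.51,"dp": [0.1,0,-2.4],"rotation": [0,0,0]},
  {"grip": 0.51,"dp": [0.1,0,-2.4],"rotation": [0,0,0]},
  {"grip": 0.51,"dp": [0.1,0,-2.4],"rotation": [0,0,0]},
  {"grip": 0.51,"dp": [0.1,0,-2.4],"rotation": [0,0,0]},
])

```text
clock: 26.0
tcp_pos: [0.6046, 0.339, 0.0263]
ee_rot: [3.141, -0.001, 1.065]
wrist_force: [-0.1, 0.1, -0.0]
width: 0.0446
gripper_force: 0.0
```

>>> jog_arm([
  {"grip": 0.2,"dp": [0,0,0.05],"rotation": [0,0,0]},
  {"grip": 0.2,"dp": [0,0,0.05],"rotation": [0,0,0]},
  {"grip": 0.2,"dp": [0,0,0.05],"rotation": [0,0,0]},
  {"grip": 0.2,"dp": [0,0,0.05],"rotation": [0,0,0]},
  {"grip": 0.2,"dp": [0,0,0.05],"rotation": [0,0,0]},
  {"grip": 0.2,"dp": [0,0,0.05],"rotation": [0,0,0]},
  {"grip": 0.2,"dp": [0,0,0.05],"rotation": [0,0,0]},
  {"grip": 0.2,"dp": [0,0,0.05],"rotation": [0,0,0]},
], grip_force=20)

```text
clock: 26.67
tcp_pos: [0.6046, 0.339, 0.0267]
ee_rot: [3.141, -0.0, 1.065]
wrist_force: [0.4, -0.6, 2.6]
width: 0.0319
gripper_force: 20.0
```

>>> jog_arm([
  {"grip": 0.2,"dp": [0,0,2],"rotation": [0,0,0]},
  {"grip": 0.2,"dp": [0,0,5],"rotation": [0,0,0]},
  {"grip": 0.2,"dp": [0,0,27.5],"rotation": [0,0,0]},
  {"grip": 0.2,"dp": [0,0,27.5],"rotation": [0,0,0]},
  {"grip": 0.2,"dp": [0,0,27.5],"rotation": [0,0,0]},
  {"grip": 0.2,"dp": [0,0,27.5],"rotation": [0,0,0]},
  {"grip": 0.2,"dp": [0,0,27.5],"rotation": [0,0,0]},
  {"grip": 0.2,"dp": [0,0,27.5],"rotation": [0,0,0]},
  {"grip": 0.2,"dp": [-5.9,-44.4,27.5],"rotation": [0,0,0.558]},
  {"grip": 0.2,"dp": [-5.9,-44.4,27.5],"rotation": [0,0,0.558]},
  {"grip": 0.2,"dp": [-5.9,-44.4,27.5],"rotation": [0,0,0.558]},
  {"grip": 0.2,"dp": [-5.9,-44.4,27.5],"rotation": [0,0,0.558]},
  {"grip": 0.2,"dp": [-5.9,-44.4,27.5],"rotation": [0,0,0.558]},
  {"grip": 0.2,"dp": [-5.9,-44.4,27.5],"rotation": [0,0,0.558]},
  {"grip": 0.2,"dp": [-5.9,-44.4,27.5],"rotation": [0,0,0.558]},
  {"grip": 0.2,"dp": [-5.9,-44.4,27.5],"rotation": [0,0,0.558]},
  {"grip": 0.2,"dp": [-5.9,-44.4,27.5],"rotation": [0,0,0.558]},
  {"grip": 0.2,"dp": [-5.9,-44.4,27.5],"rotation": [0,0,0.558]},
  {"grip": 0.2,"dp": [-5.9,-44.4,27.5],"rotation": [0,0,0.558]},
  {"grip": 0.2,"dp": [-5.9,-44.4,27.5],"rotation": [0,0,0.558]},
])

```text
clock: 28.33
tcp_pos: [0.5441, -0.1099, 0.301]
ee_rot: [-3.14, 0.001, 1.618]
wrist_force: [-0.3, -0.5, -1.2]
width: 0.0323
gripper_force: 20.0
```

>>> jog_arm([
  {"grip": 0.2,"dp": [0,0,0],"rotation": [0,0,0]},
  {"grip": 0.2,"dp": [0,0,0],"rotation": [0,0,0]},
  {"grip": 0.2,"dp": [0,0,0],"rotation": [0,0,0]},
  {"grip": 0.2,"dp": [0,0,0],"rotation": [0,0,0]},
])

```text
clock: 28.67
tcp_pos: [0.5455, -0.1038, 0.3012]
ee_rot: [-3.141, -0.0, 1.625]
wrist_force: [0.1, -0.2, -0.8]
width: 0.032
gripper_force: 20.0
```

Descend to just above the nest and check.

>>> jog_arm([
  {"grip": 0.2,"dp": [0,-0.1,-24],"rotation": [0,0,0]},
  {"grip": 0.2,"dp": [0,-0.1,-24],"rotation": [0,0,0]},
  {"grip": 0.2,"dp": [0,-0.1,-24],"rotation": [0,0,0]},
  {"grip": 0.2,"dp": [0,-0.1,-24],"rotation": [0,0,0]},
  {"grip": 0.2,"dp": [0,-0.1,-24],"rotation": [0,0,0]},
  {"grip": 0.2,"dp": [0,-0.1,-24],"rotation": [0,0,0]},
  {"grip": 0.2,"dp": [0,-0.1,-24],"rotation": [0,0,0]},
  {"grip": 0.2,"dp": [0,-0.1,-24],"rotation": [0,0,0]},
  {"grip": 0.2,"dp": [0,-0.1,-24],"rotation": [0,0,0]},
  {"grip": 0.2,"dp": [0,-0.1,-24],"rotation": [0,0,0]},
])

```text
clock: 29.5
tcp_pos: [0.5474, -0.1061, 0.0639]
ee_rot: [3.137, 0.001, 1.623]
wrist_force: [0.3, -0.7, -0.7]
width: 0.032
gripper_force: 20.0
```

Run:
```python
from h import *
p,d=cams.grab_frame('scene');s=bot.state();print(s['tcp_pos'],s['ee_rot'],s['width'],s['wrist_force'])
c=proj('scene',s['tcp_pos']).astype(int);a,b=c[0]-35,c[1]-30
cv2.imwrite('pics/g7.png',cv2.cvtColor(cv2.resize(p[b:b+70,a:a+70],(560,560),interpolation=cv2.INTER_CUBIC),cv2.COLOR_RGB2BGR))
```

```text
[ 0.54729842 -0.10623223  0.06397538] [3.13718498e+00 1.20071467e-03 1.62323608e+00] 0.03187600639711152 [-0.12666347 -0.61767374 -0.43078153]
```

View pics/g7.png

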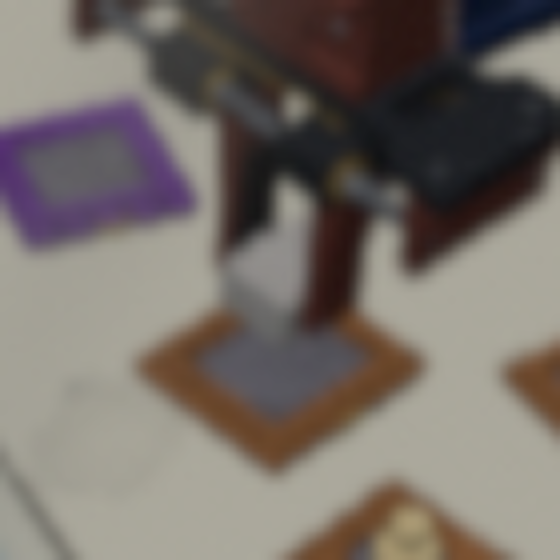

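Block is level above its nest and aligned with it. Lower it.

>>> jog_arm([
  {"grip": 0.2,"dp": [-0.1,0.1,-1],"rotation": [0,0,0]},
  {"grip": 0.2,"dp": [-0.1,0.1,-2],"rotation": [0,0,0]},
  {"grip": 0.2,"dp": [-0.1,0.1,-2.7],"rotation": [0,0,0]},
  {"grip": 0.2,"dp": [-0.1,0.1,-3],"rotation": [0,0,0]},
  {"grip": 0.2,"dp": [-0.1,0.1,-3],"rotation": [0,0,0]},
  {"grip": 0.2,"dp": [-0.1,0.1,-3],"rotation": [0,0,0]},
  {"grip": 0.2,"dp": [-0.1,0.1,-3],"rotation": [0,0,0]},
])

```text
clock: 30.13
tcp_pos: [0.5441, -0.1051, 0.0312]
ee_rot: [-3.141, -0.0, 1.623]
wrist_force: [-1.6, 0.5, 5.4]
width: 0.0315
gripper_force: 20.0
```

>>> jog_arm([
  {"grip": 0.45,"dp": [0,0,0.05],"rotation": [0,0,0]},
  {"grip": 0.6,"dp": [0,0,0.05],"rotation": [0,0,0]},
  {"grip": 0.6,"dp": [0,0,0.05],"rotation": [0,0,0]},
  {"grip": 0.6,"dp": [0,0,0.05],"rotation": [0,0,0]},
  {"grip": 0.6,"dp": [0,0,3],"rotation": [0,0,0]},
  {"grip": 0.6,"dp": [0,0,27],"rotation": [0,0,0]},
  {"grip": 0.6,"dp": [0,0,27],"rotation": [0,0,0]},
  {"grip": 0.6,"dp": [0,0,27],"rotation": [0,0,0]},
  {"grip": 0.6,"dp": [0,0,27],"rotation": [0,0,0]},
  {"grip": 0.6,"dp": [0,0,27],"rotation": [0,0,0]},
  {"grip": 0.6,"dp": [0,0,27],"rotation": [0,0,0]},
  {"grip": 0.6,"dp": [0,0,27],"rotation": [0,0,0]},
  {"grip": 0.45,"dp": [-0.4,51.6,27],"rotation": [0,0,-0.811]},
  {"grip": 0.45,"dp": [-0.4,51.6,27],"rotation": [0,0,-0.811]},
  {"grip": 0.45,"dp": [-0.4,51.6,27],"rotation": [0,0,-0.811]},
  {"grip": 0.45,"dp": [-0.4,51.6,27],"rotation": [0,0,-0.811]},
  {"grip": 0.45,"dp": [-0.4,51.6,27],"rotation": [0,0,-0.811]},
  {"grip": 0.45,"dp": [-0.4,51.6,27],"rotation": [0,0,-0.811]},
  {"grip": 0.45,"dp": [-0.4,51.6,27],"rotation": [0,0,-0.811]},
])

```text
clock: 31.72
tcp_pos: [0.5423, 0.1638, 0.3008]
ee_rot: [-3.141, 0.001, 0.815]
wrist_force: [0.9, 0.8, 0.6]
width: 0.0396
gripper_force: 0.0
```

Run:
```python
from h import *
fr=[cams.grab_frame('top') for _ in range(4)];X=cloud('top',None,np.median([f[1] for f in fr],0))
for x,y,t in((.546,-.109,.02),(.4465,-.071,.022),(.446,-.315,.022)):
  r=np.hypot(X[...,0]-x,X[...,1]-y);q=X[(r<.035)&(X[...,2]>t)];print(len(q),q.mean(0),q.max(0),q.min(0),cv2.minAreaRect((q[:,:2]*1000).astype(np.float32)) if len(q)>4 else '')
r=np.hypot(X[...,0]-.540,X[...,1]-.411);q=X[(r<.03)&(X[...,2]>.009)&(X[...,2]<.03)];print(len(q),q.mean(0) if len(q) else '')
s=bot.state();print(s['tcp_pos'],s['ee_rot'],s['width'])
```

```text
122 [ 0.54376905 -0.10728683  0.02572676] [ 0.55892837 -0.08692525  0.0293998 ] [ 0.52840193 -0.12564134  0.02166425] ((543.6334228515625, -106.3433837890625), (30.45197105407715, 38.67211151123047), 0.4045078456401825)
35 [ 0.44428689 -0.07040708  0.04723644] [ 0.45410566 -0.06129424  0.67962536] [ 0.43299079 -0.08076409  0.02214841] ((444.5055236816406, -70.52233123779297), (19.93532943725586, 20.127397537231445), 80.89132690429688)
82 [ 0.4450157  -0.31392137  0.02983381] [ 0.46148748 -0.30081927  0.04035826] [ 0.42950393 -0.32973559  0.0221354 ] ((445.4888610839844, -315.2286376953125), (28.80130958557129, 31.96158790588379), 89.07899475097656)
72 [0.54009293 0.41107553 0.01367548]
[0.54245405 0.16270424 0.30061286] [-3.14129748e+00  1.23939859e-03  8.25680392e-01] 0.039196242992694
```

Large block sits flat (top at 26 mm). On to the small block.

>>> jog_arm([
  {"grip": 0.45,"dp": [-0.2,24,0],"rotation": [0,0,0]},
  {"grip": 0.45,"dp": [-0.2,24,0],"rotation": [0,0,0]},
  {"grip": 0.45,"dp": [-0.2,24,0],"rotation": [0,0,0]},
  {"grip": 0.45,"dp": [-0.2,24,0],"rotation": [0,0,0]},
  {"grip": 0.45,"dp": [-0.2,24,0],"rotation": [0,0,0]},
  {"grip": 0.45,"dp": [-0.2,24,0],"rotation": [0,0,0]},
  {"grip": 0.45,"dp": [-0.2,24,0],"rotation": [0,0,0]},
  {"grip": 0.45,"dp": [-0.2,24,0],"rotation": [0,0,0]},
  {"grip": 0.45,"dp": [-0.2,24,-18],"rotation": [0,0,0]},
  {"grip": 0.45,"dp": [-0.2,24,-18],"rotation": [0,0,0]},
  {"grip": 0.45,"dp": [-0.2,24,-18],"rotation": [0,0,0]},
  {"grip": 0.45,"dp": [-0.2,24,-18],"rotation": [0,0,0]},
  {"grip": 0.45,"dp": [-0.2,24,-18],"rotation": [0,0,0]},
  {"grip": 0.45,"dp": [-0.2,24,-18],"rotation": [0,0,0]},
  {"grip": 0.45,"dp": [-0.2,24,-18],"rotation": [0,0,0]},
  {"grip": 0.45,"dp": [-0.2,24,-18],"rotation": [0,0,0]},
])

```text
clock: 33.25
tcp_pos: [0.5428, 0.4023, 0.1243]
ee_rot: [3.141, -0.004, 0.821]
wrist_force: [-0.6, 0.7, 0.4]
width: 0.0396
gripper_force: 0.0
```

Target (0.5403, 0.4112), yaw 0.812.

>>> jog_arm([
  {"grip": 0.45,"dp": [-0.2,0.9,0],"rotation": [0,0,-0.008]},
  {"grip": 0.45,"dp": [-0.2,0.9,0],"rotation": [0,0,-0.008]},
  {"grip": 0.45,"dp": [-0.2,0.9,-3],"rotation": [0,0,-0.008]},
  {"grip": 0.45,"dp": [-0.2,0.9,-6],"rotation": [0,0,-0.008]},
  {"grip": 0.45,"dp": [-0.2,0.9,-7.5],"rotation": [0,0,-0.008]},
  {"grip": 0.45,"dp": [-0.2,0.9,-7.5],"rotation": [0,0,-0.008]},
  {"grip": 0.45,"dp": [-0.2,0.9,-7.5],"rotation": [0,0,-0.008]},
  {"grip": 0.45,"dp": [-0.2,0.9,-7.5],"rotation": [0,0,-0.008]},
  {"grip": 0.45,"dp": [-0.2,0.9,-7.5],"rotation": [0,0,-0.008]},
])

```text
clock: 34.0
tcp_pos: [0.54, 0.4119, 0.0484]
ee_rot: [3.141, -0.003, 0.813]
wrist_force: [-0.1, 0.2, 0.7]
width: 0.0394
gripper_force: 0.0
```

Run:
```python
from h import *
p,d=cams.grab_frame('scene');s=bot.state();print(s['tcp_pos'],s['ee_rot'],s['width'],s['wrist_force'])
c=proj('scene',s['tcp_pos']).astype(int);a,b=c[0]-35,c[1]-30
cv2.imwrite('pics/g8.png',cv2.cvtColor(cv2.resize(p[b:b+70,a:a+70],(560,560),interpolation=cv2.INTER_CUBIC),cv2.COLOR_RGB2BGR))
```

```text
[0.53993035 0.41181451 0.04827386] [ 3.14108623e+00 -2.82017877e-03  8.13267755e-01] 0.03959031798840739 [ 0.12829356 -0.06552523  0.12393767]
```

View pics/g8.png

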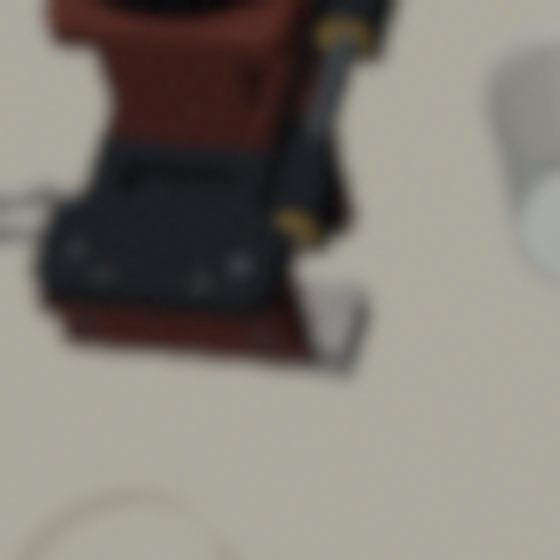

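Run:
```python
from h import *
s=bot.state();t=s['tcp_pos'];c=proj('scene',t).astype(int);a,b=c[0]-35,c[1]-30
th=np.radians(46.5);v=np.array([np.cos(th),np.sin(th)]);u=np.array([v[1],-v[0]])
for sx in(-1,1):
  for sy in(-1,1):
    q=np.array([.5403,.4112])+u*12*sx/1000+v*15*sy/1000
    print(sx,sy,[np.round((proj('scene',(*q,z))-[a,b])*8) for z in(0,.015)])
```

```text
-1 -1 [array([350., 373.]), array([342., 345.])]
-1 1 [array([253., 365.]), array([245., 336.])]
1 -1 [array([368., 308.]), array([360., 279.])]
1 1 [array([272., 300.]), array([264., 271.])]
```

The predicted block corners match the picture. Descend and grip.

>>> jog_arm([
  {"grip": 0.45,"dp": [0,0,-1.2],"rotation": [0,0,0]},
  {"grip": 0.45,"dp": [0,0,-2.1],"rotation": [0,0,0]},
  {"grip": 0.45,"dp": [0,0,-2.1],"rotation": [0,0,0]},
  {"grip": 0.45,"dp": [0,0,-2.1],"rotation": [0,0,0]},
  {"grip": 0.45,"dp": [0,0,-2.1],"rotation": [0,0,0]},
  {"grip": 0.45,"dp": [0,0,-2.1],"rotation": [0,0,0]},
  {"grip": 0.45,"dp": [0,0,-2.1],"rotation": [0,0,0]},
  {"grip": 0.45,"dp": [0,0,-2.1],"rotation": [0,0,0]},
])

```text
clock: 34.72
tcp_pos: [0.5391, 0.4112, 0.0257]
ee_rot: [3.142, -0.0, 0.813]
wrist_force: [0.2, -0.5, -0.4]
width: 0.0394
gripper_force: 0.0
```

>>> jog_arm([
  {"grip": 0.1,"dp": [0.1,0,0.1],"rotation": [0,0,0]},
  {"grip": 0.1,"dp": [0.1,0,0.1],"rotation": [0,0,0]},
  {"grip": 0.1,"dp": [0.1,0,0.1],"rotation": [0,0,0]},
  {"grip": 0.1,"dp": [0.1,0,0.1],"rotation": [0,0,0]},
  {"grip": 0.1,"dp": [0.1,0,0.1],"rotation": [0,0,0]},
  {"grip": 0.1,"dp": [0.1,0,0.1],"rotation": [0,0,0]},
  {"grip": 0.1,"dp": [0.1,0,0.1],"rotation": [0,0,0]},
  {"grip": 0.1,"dp": [0.1,0,0.1],"rotation": [0,0,0]},
], grip_force=18)

```text
clock: 35.38
tcp_pos: [0.5402, 0.4112, 0.0267]
ee_rot: [3.141, -0.001, 0.813]
wrist_force: [1.3, -0.6, 2.8]
width: 0.0242
gripper_force: 17.9
```

>>> jog_arm([
  {"grip": 0.1,"dp": [0,0,2],"rotation": [0,0,0]},
  {"grip": 0.1,"dp": [0,0,5],"rotation": [0,0,0]},
  {"grip": 0.1,"dp": [0,0,27.5],"rotation": [0,0,0]},
  {"grip": 0.1,"dp": [0,0,27.5],"rotation": [0,0,0]},
  {"grip": 0.1,"dp": [0,0,27.5],"rotation": [0,0,0]},
  {"grip": 0.1,"dp": [0,0,27.5],"rotation": [0,0,0]},
  {"grip": 0.1,"dp": [0,0,27.5],"rotation": [0,0,0]},
  {"grip": 0.1,"dp": [0,0,27.5],"rotation": [0,0,0]},
  {"grip": 0.1,"dp": [-7.9,-61,27.5],"rotation": [0,0,0.644]},
  {"grip": 0.1,"dp": [-7.9,-61,27.5],"rotation": [0,0,0.644]},
  {"grip": 0.1,"dp": [-7.9,-61,27.5],"rotation": [0,0,0.644]},
  {"grip": 0.1,"dp": [-7.9,-61,27.5],"rotation": [0,0,0.644]},
  {"grip": 0.1,"dp": [-7.9,-61,27.5],"rotation": [0,0,0.644]},
  {"grip": 0.1,"dp": [-7.9,-61,27.5],"rotation": [0,0,0.644]},
  {"grip": 0.1,"dp": [-7.9,-61,27.5],"rotation": [0,0,0.644]},
  {"grip": 0.1,"dp": [-7.9,-61,27.5],"rotation": [0,0,0.644]},
  {"grip": 0.1,"dp": [-7.9,-61,27.5],"rotation": [0,0,0.644]},
  {"grip": 0.1,"dp": [-7.9,-61,27.5],"rotation": [0,0,0.644]},
  {"grip": 0.1,"dp": [-7.9,-61,27.5],"rotation": [0,0,0.644]},
  {"grip": 0.1,"dp": [-7.9,-61,27.5],"rotation": [0,0,0.644]},
])

```text
clock: 37.05
tcp_pos: [0.4748, -0.0849, 0.3012]
ee_rot: [-3.141, -0.0, 1.457]
wrist_force: [1.0, -0.2, -0.1]
width: 0.0238
gripper_force: 17.9
```

>>> jog_arm([
  {"grip": 0.1,"dp": [-1.3,-10.5,0],"rotation": [0,0,0]},
  {"grip": 0.1,"dp": [-1.3,-10.5,0],"rotation": [0,0,0]},
  {"grip": 0.1,"dp": [-1.3,-10.5,0],"rotation": [0,0,0]},
  {"grip": 0.1,"dp": [-1.3,-10.5,0],"rotation": [0,0,0]},
  {"grip": 0.1,"dp": [-1.3,-10.5,0],"rotation": [0,0,0]},
  {"grip": 0.1,"dp": [-1.3,-10.5,-22],"rotation": [0,0,0]},
  {"grip": 0.1,"dp": [-1.3,-10.5,-22],"rotation": [0,0,0]},
  {"grip": 0.1,"dp": [-1.3,-10.5,-22],"rotation": [0,0,0]},
  {"grip": 0.1,"dp": [-1.3,-10.5,-22],"rotation": [0,0,0]},
  {"grip": 0.1,"dp": [-1.3,-10.5,-22],"rotation": [0,0,0]},
  {"grip": 0.1,"dp": [-1.3,-10.5,-22],"rotation": [0,0,0]},
  {"grip": 0.1,"dp": [-1.3,-10.5,-22],"rotation": [0,0,0]},
  {"grip": 0.1,"dp": [-1.3,-10.5,-22],"rotation": [0,0,0]},
])

```text
clock: 38.13
tcp_pos: [0.4628, -0.1869, 0.081]
ee_rot: [-3.14, -0.001, 1.459]
wrist_force: [0.6, -0.1, -0.1]
width: 0.0234
gripper_force: 17.9
```

Run:
```python
from h import *
p,d=cams.grab_frame('scene');s=bot.state();print(s['tcp_pos'],s['ee_rot'],s['width'],s['wrist_force'])
c=proj('scene',s['tcp_pos']).astype(int);a,b=c[0]-35,c[1]-30
cv2.imwrite('pics/g9.png',cv2.cvtColor(cv2.resize(p[b:b+70,a:a+70],(560,560),interpolation=cv2.INTER_CUBIC),cv2.COLOR_RGB2BGR))
```

```text
[ 0.46369587 -0.18754499  0.08210223] [3.14091145e+00 7.04957119e-05 1.45845954e+00] 0.023910778601627304 [ 0.12799521 -0.16154344 -0.30440135]
```

View pics/g9.png

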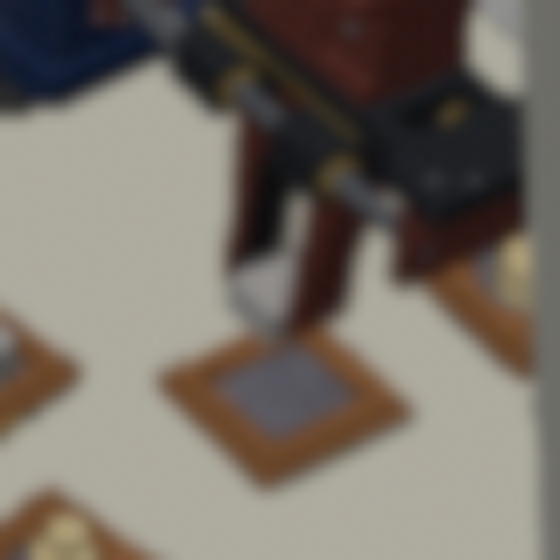

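Block is held level, approaching its brown case. Shift about 11 mm and lower in steps.

>>> jog_arm([
  {"grip": 0.1,"dp": [-0.2,-1.1,0],"rotation": [0,0,0]},
  {"grip": 0.1,"dp": [-0.2,-1.1,0],"rotation": [0,0,0]},
  {"grip": 0.1,"dp": [-0.2,-1.1,-1.5],"rotation": [0,0,0]},
  {"grip": 0.1,"dp": [-0.2,-1.1,-3],"rotation": [0,0,0]},
  {"grip": 0.1,"dp": [-0.2,-1.1,-3.8],"rotation": [0,0,0]},
  {"grip": 0.1,"dp": [-0.2,-1.1,-3.8],"rotation": [0,0,0]},
  {"grip": 0.1,"dp": [-0.2,-1.1,-3.8],"rotation": [0,0,0]},
  {"grip": 0.1,"dp": [-0.2,-1.1,-3.8],"rotation": [0,0,0]},
  {"grip": 0.1,"dp": [-0.2,-1.1,-3.8],"rotation": [0,0,0]},
])

```text
clock: 38.93
tcp_pos: [0.4615, -0.1995, 0.0442]
ee_rot: [3.14, 0.0, 1.457]
wrist_force: [0.2, 0.3, -1.4]
width: 0.024
gripper_force: 17.9
```

>>> jog_arm([
  {"grip": 0.1,"dp": [0,0.1,-0.5],"rotation": [0,0,0]},
  {"grip": 0.1,"dp": [0,0.1,-0.9],"rotation": [0,0,0]},
  {"grip": 0.1,"dp": [0,0.1,-1.1],"rotation": [0,0,0]},
  {"grip": 0.1,"dp": [0,0.1,-1.1],"rotation": [0,0,0]},
  {"grip": 0.1,"dp": [0,0.1,-1.1],"rotation": [0,0,0]},
  {"grip": 0.1,"dp": [0,0.1,-1.1],"rotation": [0,0,0]},
])

```text
clock: 39.43
tcp_pos: [0.4609, -0.1982, 0.0323]
ee_rot: [-3.141, -0.0, 1.457]
wrist_force: [0.6, 0.2, -0.7]
width: 0.0234
gripper_force: 18.0
```

Near floor contact. Release, then retreat up and back toward the start side.

>>> jog_arm([
  {"grip": 0.1,"dp": [0,0,-0.03],"rotation": [0,0,0]},
  {"grip": 0.5,"dp": [0,0,-0.03],"rotation": [0,0,0]},
  {"grip": 0.5,"dp": [0,0,0],"rotation": [0,0,0]},
  {"grip": 0.5,"dp": [0,0,0],"rotation": [0,0,0]},
  {"grip": 0.5,"dp": [0,0,0],"rotation": [0,0,0]},
  {"grip": 0.5,"dp": [0,0,3],"rotation": [0,0,0]},
  {"grip": 0.5,"dp": [0,0,27],"rotation": [0,0,0]},
  {"grip": 0.5,"dp": [0,0,27],"rotation": [0,0,0]},
  {"grip": 0.5,"dp": [0,0,27],"rotation": [0,0,0]},
  {"grip": 0.5,"dp": [0,0,27],"rotation": [0,0,0]},
  {"grip": 0.5,"dp": [0,0,27],"rotation": [0,0,0]},
  {"grip": 0.5,"dp": [0,0,27],"rotation": [0,0,0]},
  {"grip": 0.5,"dp": [-18,-36,27],"rotation": [0,0,0]},
  {"grip": 0.5,"dp": [-18,-36,27],"rotation": [0,0,0]},
  {"grip": 0.5,"dp": [-18,-36,27],"rotation": [0,0,0]},
  {"grip": 0.5,"dp": [-18,-36,27],"rotation": [0,0,0]},
  {"grip": 0.5,"dp": [-18,-36,27],"rotation": [0,0,0]},
  {"grip": 0.5,"dp": [-18,-36,27],"rotation": [0,0,0]},
  {"grip": 0.5,"dp": [-18,-36,27],"rotation": [0,0,0]},
  {"grip": 0.5,"dp": [-18,-36,27],"rotation": [0,0,0]},
])

```text
clock: 41.1
tcp_pos: [0.3104, -0.4979, 0.3024]
ee_rot: [3.142, -0.0, 1.457]
wrist_force: [1.1, 0.0, 0.6]
width: 0.0441
gripper_force: 0.0
```

>>> jog_arm([
  {"grip": 0.5,"dp": [-1,-6,0],"rotation": [0,0,0]},
  {"grip": 0.5,"dp": [-1,-6,0],"rotation": [0,0,0]},
  {"grip": 0.5,"dp": [-1,-6,0],"rotation": [0,0,0]},
  {"grip": 0.5,"dp": [-1,-6,0],"rotation": [0,0,0]},
])

```text
clock: 41.43
tcp_pos: [0.3012, -0.5566, 0.3016]
ee_rot: [-3.141, -0.001, 1.455]
wrist_force: [-0.3, 0.2, 0.4]
width: 0.0441
gripper_force: 0.0
```

Run:
```python
from h import *
fr=[cams.grab_frame('top') for _ in range(4)];X=cloud('top',None,np.median([f[1] for f in fr],0));p=fr[0][0]
for n,x,y,t in(('lb',.546,-.109,.02),('sb',.4615,-.198,.0165),('sw',.4465,-.071,.022),('lw',.446,-.315,.022),('beaker',.523,.321,.05),('vial',.397,.178,.04)):
  r=np.hypot(X[...,0]-x,X[...,1]-y);q=X[(r<.032)&(X[...,2]>t)&(X[...,2]<.08)];print(n,len(q),q.mean(0),np.percentile(q[:,2],[5,50,95]),cv2.minAreaRect((q[:,:2]*1000).astype(np.float32)))
cv2.imwrite('pics/end.png',cv2.cvtColor(cv2.resize(p[140:240,140:400],None,fx=3,fy=3,interpolation=cv2.INTER_CUBIC),cv2.COLOR_RGB2BGR))
```

```text
lb 121 [ 0.54371987 -0.10746825  0.02564522] [0.02312958 0.02559768 0.02790674] ((543.6405639648438, -106.74494171142578), (29.959857940673828, 38.70012664794922), 1.2951229810714722)
sb 73 [ 0.45999234 -0.19663144  0.02100465] [0.01756932 0.02105918 0.02393989] ((460.286865234375, -196.61834716796875), (29.06083869934082, 23.92194366455078), 82.11944580078125)
sw 32 [ 0.44378043 -0.07015009  0.02956169] [0.02311092 0.02671485 0.03696797] ((444.3169250488281, -70.95433044433594), (18.029123306274414, 18.14168930053711), 45.69441604614258)
lw 85 [ 0.44518536 -0.31371996  0.02955398] [0.0228693  0.02582288 0.03904352] ((446.0779724121094, -314.756103515625), (30.87034034729004, 30.415611267089844), 43.7483024597168)
beaker 82 [0.52570504 0.32506688 0.0634341 ] [0.05147739 0.06626552 0.07050695] ((521.8941040039062, 321.56451416015625), (50.72751235961914, 51.372711181640625), 1.156885027885437)
vial 38 [0.39669228 0.17789819 0.05334769] [0.04335298 0.0561752  0.06002322] ((396.220458984375, 177.6679229736328), (18.85184097290039, 17.80607032775879), 45.57637405395508)
```

View pics/end.png

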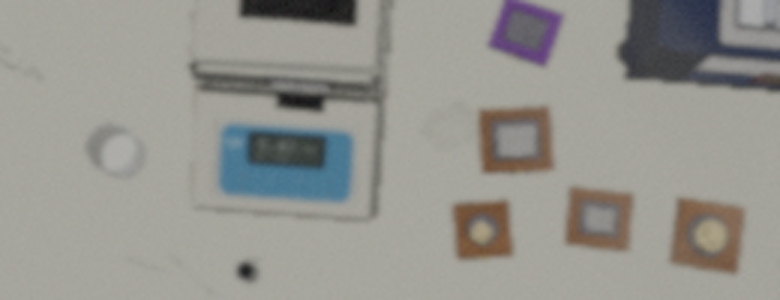

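All four pieces sit centred in their brown cases. Their tops are at 26, 21, about 37 and about 39 mm, as expected on the felt, and the beaker and vial have not moved. Handing in.

```bash
python3 -c "
from workcell import bot
print(bot.job_done())"
```

```text
the job is handed in; nothing more can be done
None
```

Both weights and both blocks are in their own brown cases, flat on the nest floors and released; the beaker and vial were left standing, and the job is handed in (about 42 s of 136 s used; no verdict came back).

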